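# Clear the contact grill, press its sprung lid level and latch it

### The arm

A 7-joint arm with a two-finger parallel gripper is mounted at the origin on a cart in front of the work surface, level with it; the furniture and walls round the work are solid. World frame = base frame: x ahead of the robot, y to its left, z up, the work surface at z = 0. Lengths are in m, angles in rad, forces in N, time in s.
With the tool pointing down it reaches from about 0.425 to 0.925 m from the base axis. Payload 6.8 kg.
Tool frame: the origin (TCP) lies at the centre of the arm's flange, where the gripper is bolted on; the fingertips stand 173 mm ahead of it and the grasp point (between the pads) lies 155 mm ahead of it (r.hold_point_z is the distance from the TCP to the grasp point, in m); z points along the fingers, x is the direction in which the jaws open and shut, and the axes are right-handed (so a half turn about z gives the same grasp; the last joint's range is limited). The gripper opens to 85 mm and grips with 20 to 120 N. Pads are 22 mm wide; open, the fingers measure 114 mm over their backs; the gripper's body (76 mm by 85 mm) begins 54 mm behind the grasp point. The pads swing forward as they close: fully open they stand 13 mm farther back than shut.
Start: joints at [1.037, 0.477, 0.022, 1.555, -0.011, 1.109, -0.083], TCP at [0.279, -0.615, 0.405] pointing down, gripper open.
Joint ranges: [-2.96, 2.96], [-0.34, 2.1], [-1.41, 1.46], [0.24, 2.44], [-1.37, 4.51], [0.17, 1.92], [-2.96, 2.96]. Speed limits (rad/s): [2.39, 2.39, 3.14, 3.14, 3.14, 3.14, 3.14].

### API

Orientations are given as a rotation vector (axis times angle).
In Python, from bench import r gives the robot as it stands.
- The arm moves only by the tool apply_moves, never from a script. Its arguments are lists of equal length, an entry for each row: "dp": the shift along the tool's x, y, z scaled (see below), a list of three; "twist": the turn, a rotation vector about the tool's x, y, z scaled (see below), a list of three; "jaw": the closure in counts, from 0 (fully open) to 255 (shut). In form: {"dp": [[x, y, z], ...], "twist": [[rx, ry, rz], ...], "jaw": [jaw, ...]}. A call has 1 to 20 rows; each row shifts and turns the pose as measured when the row begins, along the tool's axes as they then stand; what a row does not reach is not made up. The controller multiplies each number of a shift by 12 cm and each number of a turn by 120 degrees. A row lasts 1/10 s, in which the tool goes at most 50 mm and 8.59 degrees, less where a joint would pass 70% of its speed; a pose out of reach is approached as far as the arm can. A call with a number of a shift or a turn outside -1 to 1 is refused whole. A call with a gripper value outside its range is refused whole. The fingers move at their own pace and stop on an object; "grip_force" is the grip in N (left out, the last holds). Time passes only in rows, so rows that do not move let the fingers close. It gives the time, the measured TCP pose, the force and the opening at its end, in the units of the state.
- r.get_obs(): the state, without advancing time (a new reading comes with each control period).
- r.grab_frame(name): name is "scene" or "side" or "wrist"; returns a dict with "color" (384x512x3 uint8, red, green, blue), "z_map" (384x512 float32, m along the optical axis (not along the pixel's ray), 0 where there is no reading), "intrinsics" (3x3 intrinsics, pixels), "dist_coeffs" ([k1, k2, p1, p2, k3] as OpenCV has them; the pictures are not rectified), "R" (3x3) and "t" (3): a world point X has camera coordinates R X + t; the wrist camera has in their place "hand_eye" (4x4, takes a point from camera to tool coordinates, whose origin is the TCP and whose axes are the tool frame's). Camera axes: x right, y down, z forward; pixel columns grow to the right and rows downward; lengths in m; the calibration is good to about 2 mm. A picture is of the moment at which its call begins: read the wrist's pose just before it.
- r.hand_in(): hands the job in, once; it reports no verdict.
The state is a dict: "clock": time; "joints": joint angles; "qvel": joint speeds; "tau": joint torques, N m; "tcp_pos": TCP position; "orientation": TCP orientation; "contact_force": force on the tool from outside, world axes, zero at the start; "moment": the same for the moment, N m; "grip_width": finger opening in m.
Only numpy, scipy, OpenCV 4.12 (cv2) and the standard library are available. Lean on these libraries where they do the work, as an engineer would, in place of code of your own. Each camera call takes 0.05 s, during which the arm holds its last target.

### The job

Shut the contact grill so it can be put away: first take out the fork that was left in it and lay it on the worktop, clear of the grill. Then press the sprung lid down until it lies level and, still holding it down, slide the latch on its front grip fully home to the left, so that the hook catches under the keeper and the lid stays shut by itself when you let go. Be gentle - never push with more than about 30 N - and leave the glass, the pepper mill and the salt shaker standing where they are.

Things in the scene. Friction and masses are not known exactly. Their poses are not given: they have to be found in the camera images.
- grill: Contact grill (two-plate sandwich press), fixed: black base 230 mm deep (x), 270 wide (y), 58 high; ribbed lower plate, rib tops at z = 63 mm. Origin: under its centre, on the worktop; x to its back, y to its left, z up; front faces the robot, yaw within 0.2 rad. Lower grip (110 mm wide, z 26 to 46) reaches x = -141 at the front. Two silicone bumpers at its front corners, x -104, y +/-128 mm.
- lid: Sprung lid, steel shell 205 x 270 x 42 mm. Origin on the hinge axis, at (105, 0, 75) mm in the grill's frame; axes as the grill's when level; opens about +y. Black front grip, 110 mm wide: x -263 to -217, z 9 to 25 mm in the lid's frame. Springs hold it open; pressed at the latch fin it resists with 8 to 12 N near level, then 8 N more per mm on the bumpers. Let go unlatched, it springs up.
- lid_hinge (a joint): Angle of the lid, rad: 0 = level, grows as it opens; held open by its springs at about 0.5 to 0.6. It meets the bumpers at about 0.007 and is exactly level with about 25 N on the fin; -0.004 (over 30 N) is pressed too hard.
- latch_slide (a joint): Travel of the latch along the lid's y, m: 0 = open (right end, as found), 0.018 = fully home (left end). Slides with about 1.5 N, stays where left. It passes under the keeper only while the lid is pressed on its bumpers with about 12 to 17 N at the fin; short of that the hook meets the keeper's edge after 3 mm. Slid home early, the hook lands on the keeper and the lid cannot come level.
- latch_fin (a point): Centre of the top of the latch's upright thumb fin, dark steel, 12 mm thick (y), 22 long (x), 25 high above the latch's flat slide plate (46 mm in y, 34 in x), on top of the lid's front grip. In the lid's frame at (-244, -10 + travel, 56) mm; the slide plate's top there is at z = 31 mm.
- hook_toe (a point): Middle of the upper face of the hook's toe. The hook is a flat leg 20 mm wide (y) that hangs from the latch in front of the grip and moves with it; its toe, 7 mm thick, points back to the grill. In the lid's frame at (-260, -10 + travel, -27.5) mm.
- keeper (a point): Right-hand lower edge of the keeper: a small steel plate 8 mm thick on the front of the lower grip. It reaches 28 mm to the left (+y) from this point and out to x = -159 mm; the point is at (-150, 3, 48.5) mm in the grill's frame. The toe must come below this height and then slide left under the plate.
- fork: A steel table fork, 204 x 28 x 18 mm, 40 g. Origin: centre of its underside; x along it towards the tines, z up. It lies on the ribs of the lower plate, left of the middle, tines inside and about 75 mm of its handle sticking out over the front edge. The open lid hangs above the tines, so take it by the end of the handle.
- tumbler: Clear drinking glass, 81 mm across, 93 mm high, right of the grill. Origin: centre of its underside.
- pepper_mill: Wooden pepper mill, 58 mm across, 170 mm high, left of the grill. Origin: centre of its underside.
- salt_shaker: Salt shaker with a metal cap, 44 mm across, 90 mm high, right of the grill. Origin: centre of its underside.

How it is judged:
On the way, in this order (a step that is already met when the one before it is completed fails the run):
1. the fork lies on the worktop, let go and clear of the grill (height (world z) of fork between -0.02 and 0.03 m and contact force between fork and grill below 0.05 N and contact force between the fingers and fork below 0.05 N and linear speed of fork below 0.03 m/s), for 0.2 s.
2. the lid is pressed down level, the latch not yet slid across (value of joint lid_hinge below 0.02 rad and value of joint latch_slide below 0.01 m), for 0.1 s.
3. the latch is slid home with the lid held level (value of joint lid_hinge below 0.02 rad and value of joint latch_slide above 0.015 m), for 0.2 s.
At the end, for the whole second after the job is handed in: the lid is level to within 0.02 rad and at rest, held by its own latch, which is slid at least 15 of its 18 mm; the fork lies on the worktop, at rest and not touching the grill (all of step 1 and all of step 3 and velocity of joint lid_hinge below 0.05 rad/s).
It fails at once if the lid is pressed too hard: forced below level, crushing its bumpers (takes over 30 N at the latch) (value of joint lid_hinge below -0.004 rad).
It fails at once if the lid or its hook is forced against the base or keeper with over 60 N (contact force between lid and grill above 60 N).
It fails at once if the glass, the pepper mill or the salt shaker is shoved more than 3 cm or knocked over (distance of any of tumbler, pepper_mill, salt_shaker from where it was at the start of the episode above 0.03 m or angle between any of tumbler, pepper_mill, salt_shaker's own z axis and vertical above 0.5 rad).
It also fails if it takes over 70 s, if anything falls off the work surface, if the arm or the gripper's body presses on something with over 40 N, if the wrist force passes 120 N, or if a joint passes its speed limit or range.

## Working session

There is one attempt and no reset: what is moved stays moved. The work goes in short steps, Python scripts to look and compute and a tool call to move; the robot and the scene stay as the last step left them, time stands still between calls to the robot, and variables do not carry over. Pictures are saved under pics/ and viewed, and the job is handed in when it is done.

Besides the shell and the picture viewer there is one more tool, called as a command line: name --argument value ..., lists and objects as JSON in quotes. apply_moves: Moves the arm, as the interface text tells. Shifts and turns lie within -1 to 1; 1 stands for 12 cm of shift or 120 degrees of turn. Its arguments: {"type":"object","properties":{"dp":{"type":"array"},"twist":{"type":"array"},"jaw":{"type":"array"},"grip_force":{"type":"number"}},"required":["dp","twist","jaw"]}

```bash
ls; mkdir -p pics
cat > h.py <<'E'
import numpy as np,cv2
from bench import r
def save(n,f):
    cv2.imwrite('pics/'+n+'.png',cv2.cvtColor(f['color'],cv2.COLOR_RGB2BGR))
E
python3 - <<'E'
from h import *
import pickle
o=r.get_obs();print(o)
d={}
for n in ['scene','side','wrist']:
    f=r.grab_frame(n);save(n+'0',f);d[n]=f
    print(n,f['intrinsics'].tolist(),f['dist_coeffs'])
pickle.dump(d,open('f0.pkl','wb'))
print(r.hold_point_z)
E
```

```text
pics
{'clock': 0.0, 'joints': array([ 1.03686427,  0.47781427,  0.02236456,  1.55646555, -0.01148914,
        1.10930121, -0.08309017]), 'qvel': array([ 1.82496551e-03, -2.74509698e-04,  1.11095270e-03, -1.42704388e-06,
       -4.07961345e-04, -1.92407812e-03, -2.75156026e-05]), 'tau': array([ 4.64925233e-05, -5.96452260e+01,  1.60760086e+00, -2.81193119e+01,
        1.23612213e-02,  9.27587680e-03,  1.31045562e-05]), 'tcp_pos': array([ 0.27870659, -0.61446769,  0.40371045]), 'orientation': array([-2.63997427e+00,  1.70137387e+00,  2.58207134e-03]), 'contact_force': array([-0.48697632,  0.82826487, -0.14625606]), 'moment': array([ 0.00031881, -0.01937538, -0.01005621]), 'grip_width': 0.08547688928988222}
scene [[381.48558080783016, 0.0, 257.046558729761], [0.0, 381.48558080783016, 181.92140589507437], [0.0, 0.0, 1.0]] [0.00746246 0.         0.         0.         0.        ]
side [[380.1643962294329, 0.0, 256.56616113748447], [0.0, 380.1643962294329, 192.32958298520683], [0.0, 0.0, 1.0]] [0.02844793 0.         0.         0.         0.        ]
wrist [[267.793322370492, 0.0, 254.6755076180217], [0.0, 267.793322370492, 189.5091329611825], [0.0, 0.0, 1.0]] [-0.0171529  0.         0.         0.         0.       ]
0.1547
```

View pics/scene0.png

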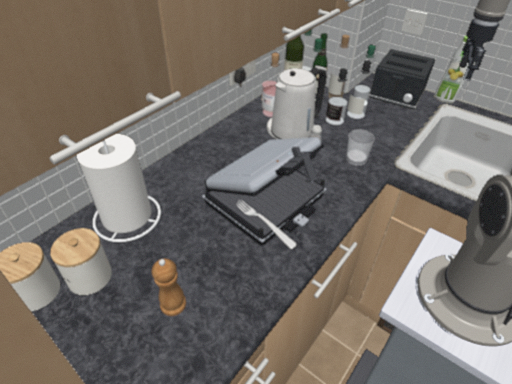

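View pics/side0.png

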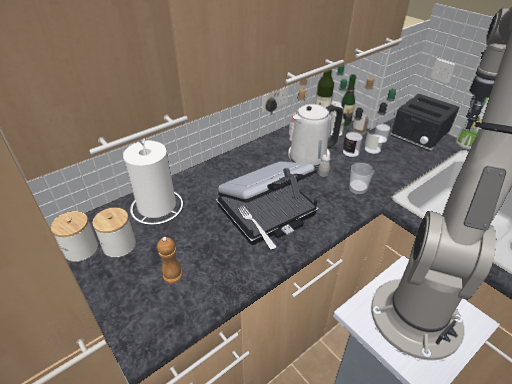

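View pics/wrist0.png

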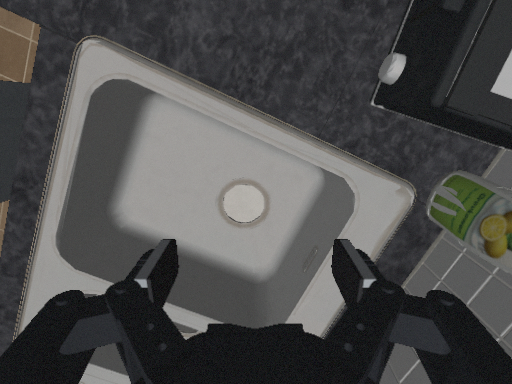

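Scene view: grill at about (265,195), lid open behind it, fork handle end at (293,244), glass at (360,147), mill at (170,285). I'll enlarge the grill area and get world points for it.

```bash
cat >> h.py <<'E'
def cloud(f,T=None):
    z=f['z_map'];h,w=z.shape
    u,v=np.meshgrid(np.arange(w),np.arange(h))
    p=cv2.undistortPoints(np.stack([u,v],-1).reshape(-1,1,2).astype(np.float64),f['intrinsics'],f['dist_coeffs']).reshape(h,w,2)
    P=np.dstack([p[...,0]*z,p[...,1]*z,z])
    if T is None: P=(P-f['t'])@f['R']
    else: P=P@T[:3,:3].T+T[:3,3]
    P[z==0]=np.nan
    return P
def crop(n,f,x0,y0,x1,y1,s):
    im=cv2.cvtColor(f['color'],cv2.COLOR_RGB2BGR)[y0:y1,x0:x1]
    cv2.imwrite('pics/'+n+'.png',cv2.resize(im,None,fx=s,fy=s,interpolation=cv2.INTER_CUBIC))
def proj(f,X):
    return cv2.projectPoints(np.atleast_2d(X).astype(float),cv2.Rodrigues(f['R'])[0],f['t'],f['intrinsics'],f['dist_coeffs'])[0].reshape(-1,2)
E
python3 - <<'E'
from h import *
import pickle
d=pickle.load(open('f0.pkl','rb'))
crop('sc1',d['scene'],190,120,350,260,5);crop('si1',d['side'],200,130,340,260,5)
for n,pts in [('scene',[(293,244),(245,207),(206,195),(325,191),(264,235),(360,150),(318,132),(165,290),(300,219)]),('side',[(270,245),(248,215),(218,203),(317,210),(260,237),(288,229),(361,180),(323,165),(170,265)])]:
    P=cloud(d[n])
    for u,v in pts: print(n,u,v,P[v,u].round(3))
E
```

```text
scene 293 244 [0.387 0.178 0.067]
scene 245 207 [0.56  0.151 0.061]
scene 206 195 [0.678 0.178 0.054]
scene 325 191 [ 0.451 -0.099  0.   ]
scene 264 235 [0.464 0.193 0.056]
scene 360 150 [ 0.433 -0.268  0.065]
scene 318 132 [ 0.581 -0.255  0.076]
scene 165 290 [0.518 0.465 0.093]
scene 300 219 [0.422 0.092 0.059]
side 270 245 [0.396 0.181 0.064]
side 248 215 [0.54  0.153 0.062]
side 218 203 [0.673 0.181 0.036]
side 317 210 [ 0.46  -0.096 -0.003]
side 260 237 [0.457 0.17  0.04 ]
side 288 229 [0.418 0.087 0.053]
side 361 180 [ 0.423 -0.27   0.07 ]
side 323 165 [ 0.585 -0.248  0.052]
side 170 265 [0.509 0.454 0.074]
```

View pics/sc1.png

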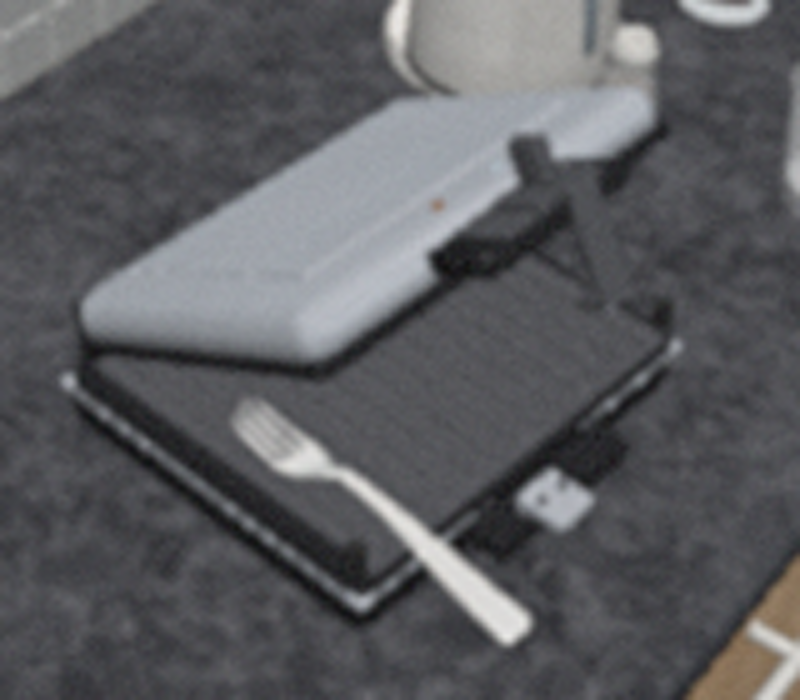

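View pics/si1.png

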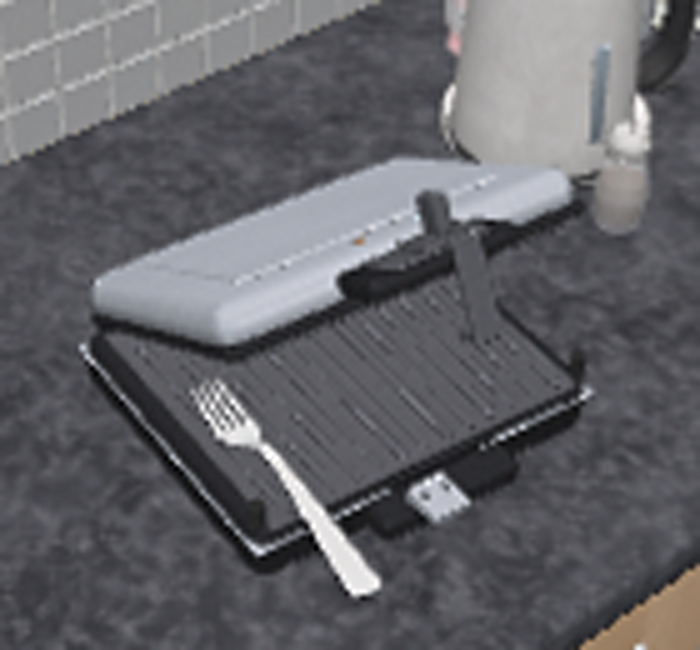

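```bash
cat >> h.py <<'E'
def ray(f,uv,z0):
    p=cv2.undistortPoints(np.array([[uv]],float),f['intrinsics'],f['dist_coeffs'])[0,0]
    d=f['R'].T@np.array([p[0],p[1],1]);c=-f['R'].T@f['t']
    return c+d*(z0-c[2])/d[2]
E
python3 - <<'E'
from h import *
import pickle
d=pickle.load(open('f0.pkl','rb'))
for n,off,pts in [('scene',(190,120),dict(FL=(362,603),FR=(677,347),BL=(68,380),kR=(590,505),kL=(517,500))),('side',(200,130),dict(FL=(262,552),FR=(590,393),BL=(88,348)))]:
    f=d[n]
    for k,v in pts.items():
        for z in (.05,.058): print(n,k,z,ray(f,(v[0]/5+off[0]-.4,v[1]/5+off[1]-.4),z).round(3))
# fork points: light pixels
for n,box in [('scene',(230,195,300,255)),('side',(235,200,282,252))]:
    f=d[n];P=cloud(f);c=f['color'].astype(int)
    m=(c.min(-1)>150);mm=np.zeros_like(m);x0,y0,x1,y1=box;mm[y0:y1,x0:x1]=1
    q=P[m&mm];q=q[(q[:,2]>.055)&(q[:,2]<.09)]
    a=q[:,:2].mean(0);w,V=np.linalg.eigh(np.cov((q[:,:2]-a).T));s=(q[:,:2]-a)@V[:,1]
    i=s.argmin();j=s.argmax()
    print(n,len(q),a,V[:,1],np.degrees(np.arctan2(V[1,1],V[0,1])),s.min(),s.max(),q[i],q[j],'cross',((q[:,:2]-a)@V[:,0]).min(),((q[:,:2]-a)@V[:,0]).max())
    for lo in np.arange(s.min(),s.max(),.02):
        k=(s>=lo)&(s<lo+.02);print(q[k].mean(0).round(3),k.sum())
E
```

```text
scene FL 0.05 [0.461 0.205 0.05 ]
scene FL 0.058 [0.457 0.21  0.058]
scene FR 0.05 [ 0.434 -0.057  0.05 ]
scene FR 0.058 [ 0.43  -0.049  0.058]
scene BL 0.05 [0.686 0.182 0.05 ]
scene BL 0.058 [0.679 0.187 0.058]
scene kR 0.05 [0.407 0.078 0.05 ]
scene kR 0.058 [0.404 0.084 0.058]
scene kL 0.05 [0.439 0.099 0.05 ]
scene kL 0.058 [0.436 0.105 0.058]
side FL 0.05 [0.455 0.203 0.05 ]
side FL 0.058 [0.45  0.208 0.058]
side FR 0.05 [ 0.43  -0.059  0.05 ]
side FR 0.058 [ 0.424 -0.052  0.058]
side BL 0.05 [0.678 0.181 0.05 ]
side BL 0.058 [0.67  0.185 0.058]
scene 394 [0.47292305 0.16334887] [-0.99461367  0.10365153] 174.0505189009865 -0.10681790304259067 0.0917418207740876 [0.5788291  0.14904815 0.062773  ] [0.38213003 0.1772208  0.06615583] cross -0.017628947178836216 0.08494118271362386
[0.569 0.154 0.064] 44
[0.549 0.158 0.065] 46
[0.531 0.16  0.068] 37
[0.509 0.16  0.073] 17
[0.49  0.164 0.076] 22
[0.469 0.167 0.075] 29
[0.448 0.157 0.073] 41
[0.429 0.155 0.069] 58
[0.41  0.177 0.069] 51
[0.392 0.18  0.066] 49
side 229 [0.47208025 0.16759179] [-0.98926013  0.14616561] 171.5952171016227 -0.11830702071633824 0.09275696120372622 [0.58722805 0.13751704 0.05890318] [0.38110768 0.18648421 0.06775955] cross -0.015129909942996242 0.016253378165180986
[0.576 0.15  0.064] 17
[0.559 0.155 0.063] 22
[0.54  0.159 0.063] 29
[0.521 0.162 0.069] 11
[0.5   0.165 0.079] 8
[0.48  0.166 0.078] 15
[0.46  0.168 0.074] 20
[0.441 0.172 0.073] 23
[0.421 0.175 0.069] 31
[0.402 0.178 0.066] 34
[0.386 0.181 0.065] 19
```

Run:
```python
from h import *
import pickle
d=pickle.load(open('f0.pkl','rb'))
for n in('scene','side'):
    P=cloud(d[n])
    c=np.array([.558,.065]);X=np.array([.995,-.104]);Y=np.array([.104,.995])
    gx=(P[...,:2]-c)@X;gy=(P[...,:2]-c)@Y;z=P[...,2]
    for s in(1,-1):
        m=(abs(gx+.104)<.02)&(abs(gy-s*.128)<.015)
        print(n,'bump',s,np.nanpercentile(z[m],[5,50,80,90,97,100]).round(3))
    m=(abs(gx+.15)<.02)&(abs(gy-.017)<.02);print('keep',np.nanpercentile(z[m],[50,80,95]).round(3))
    # lid side/shell: profile at gy~.1
    for a in np.arange(-.14,.16,.02):
        m=(abs(gx-a)<.01)&(abs(gy-.06)<.03)&(z>.09)
        if m.sum()>3: print(round(a,2),np.percentile(z[m],[5,50,95]).round(3),m.sum())
    m=(abs(z)<.006)&(P[...,1]>.2)&(P[...,1]<.4)&(P[...,0]<.45);print('edge x',np.percentile(P[m][:,0],[.5,2,5]))
    # fin region
    m=(gx<-.13)&(z>.12)&(abs(gy)<.07)&(gx>-.25)
    q=np.c_[gx[m],gy[m],z[m]];print('fin',len(q),q.min(0),q.max(0),q[q[:,2].argmax()])
```

```text
scene bump 1 [-0.001  0.019  0.052  0.062  0.075  0.08 ]
scene bump -1 [-0.001  0.046  0.062  0.067  0.076  0.078]
keep [0.002 0.056 0.059]
-0.12 [0.213 0.216 0.22 ] 7
-0.1 [0.209 0.219 0.225] 67
-0.08 [0.177 0.194 0.213] 206
-0.06 [0.202 0.206 0.208] 143
-0.04 [0.196 0.199 0.204] 91
-0.02 [0.186 0.191 0.197] 67
0.0 [0.175 0.18  0.185] 64
0.02 [0.163 0.168 0.174] 60
0.04 [0.431 0.502 0.562] 1442
0.06 [0.141 0.146 0.151] 57
0.08 [0.13  0.135 0.14 ] 57
0.1 [0.125 0.127 0.129] 12
edge x [0.32719963 0.32889206 0.3318843 ]
fin 78 [-0.14356998 -0.02854786  0.17332231] [-0.13009245 -0.0075102   0.20518097] [-0.13041026 -0.02011226  0.20518097]
side bump 1 [-0.003  0.023  0.051  0.063  0.073  0.077]
side bump -1 [-0.003  0.042  0.059  0.065  0.076  0.184]
keep [0.001 0.054 0.058]
-0.12 [0.212 0.217 0.222] 16
-0.1 [0.207 0.218 0.224] 36
-0.08 [0.176 0.191 0.21 ] 152
-0.06 [0.2   0.204 0.207] 85
-0.04 [0.193 0.196 0.2  ] 51
-0.02 [0.183 0.189 0.193] 31
0.0 [0.172 0.177 0.182] 31
0.02 [0.161 0.167 0.17 ] 29
0.04 [0.439 0.573 0.677] 2010
0.06 [0.138 0.142 0.148] 31
0.08 [0.127 0.131 0.136] 24
0.1 [0.123 0.124 0.125] 4
edge x [0.3256474  0.3277677  0.33042856]
fin 62 [-0.14762663 -0.02904587  0.17503775] [-0.13004395 -0.0055912   0.20763834] [-0.13004395 -0.01861169  0.20763834]
```

```bash
cat >> h.py <<'E'
from scipy.spatial.transform import Rotation as Ro, Slerp
import json
def down(yaw,tilt=0):
    # tool z down, tool x along (cos yaw, sin yaw); tilt about world y: + tips forward
    x=np.array([np.cos(yaw),np.sin(yaw),0]);z=np.array([0,0,-1.]);y=np.cross(z,x)
    return Ro.from_euler('y',-tilt)*Ro.from_matrix(np.c_[x,y,z])
def plan(wps,vmax=.045,amax=8.0,nd=2,start=None):
    if start is None:
        o=r.get_obs();p=o['tcp_pos'];R=Ro.from_rotvec(o['orientation'])
    else: p,R=start
    dp=[];tw=[]
    for P,Q in wps:
        P=np.array(P,float)
        n=int(max(1,np.ceil(np.linalg.norm(P-p)/vmax-1e-6),np.ceil(np.degrees((R.inv()*Q).magnitude())/amax-1e-6)))
        for k in range(n):
            p1=p+(P-p)/(n-k);d=(R.inv()*Q).as_rotvec()/(n-k)
            a=np.round(R.inv().apply(p1-p)/.12,nd);b=np.round(d/np.radians(120),3 if nd<3 else nd)
            dp.append(a.tolist());tw.append(b.tolist())
            p=p+R.apply(a*.12);R=R*Ro.from_rotvec(b*np.radians(120))
    print(len(dp),'end',p.round(4),(R.inv()*wps[-1][1]).magnitude())
    print(json.dumps({'dp':dp,'twist':tw}))
    return p,R
def st():
    o=r.get_obs();R=Ro.from_rotvec(o['orientation'])
    print('t',round(o['clock'],2),'tcp',o['tcp_pos'].round(4),'x',R.as_matrix()[:,0].round(3),'z',R.as_matrix()[:,2].round(3),'F',o['contact_force'].round(2),'w',round(o['grip_width'],4))
    return o,R
E
python3 - <<'E'
from h import *
o,R=st()
# choose yaw
import math
fy=math.radians(-8.3)
for y in (fy+np.pi/2,fy-np.pi/2): print(y,(R.inv()*down(y)).as_rotvec())
Q=down(fy+np.pi/2) if (R.inv()*down(fy+np.pi/2)).magnitude()<(R.inv()*down(fy-np.pi/2)).magnitude() else down(fy-np.pi/2)
r0=np.hypot(*o['tcp_pos'][:2]);a0=math.atan2(o['tcp_pos'][1],o['tcp_pos'][0])
tgt=np.array([.402,.178]);r1=np.hypot(*tgt);a1=math.atan2(tgt[1],tgt[0])
sl=Slerp([0,1],Ro.concatenate([R,Q]))
w=[]
N=22
for i in range(1,N+1):
    s=i/N;rr=r0+(r1-r0)*max(0,(s-.45)/.55);a=a0+(a1-a0)*s
    w.append(([rr*math.cos(a),rr*math.sin(a),.44 if s<1 else .44],sl(s)))
plan(w[:11]); print(w[10][0])
E
```

```text
t 0.15 tcp [ 0.2787 -0.6145  0.4039] x [ 0.413 -0.911 -0.001] z [-0.001  0.001 -1.   ] F [-0.49  0.05 -0.28] w 0.0854
1.4259339988793671 [-1.81380504e-03  6.56700169e-04 -2.57089121e+00]
-1.715658654710426 [4.96931674e-04 1.37252466e-03 5.70700768e-01]
22 end [ 0.6111 -0.233   0.4402] 0.0008898929273832473
{"dp": [[-0.01, -0.2, -0.15], [-0.01, -0.2, -0.15], [-0.02, -0.2, -0.0], [-0.03, -0.19, -0.0], [-0.05, -0.2, -0.0], [-0.05, -0.19, -0.0], [-0.06, -0.19, -0.0], [-0.07, -0.19, -0.0], [-0.08, -0.18, -0.0], [-0.08, -0.18, -0.0], [-0.1, -0.17, -0.0], [-0.1, -0.18, -0.0], [-0.12, -0.16, 0.0], [-0.12, -0.16, 0.0], [-0.13, -0.15, 0.0], [-0.13, -0.15, 0.0], [-0.14, -0.14, 0.0], [-0.15, -0.13, 0.0], [-0.16, -0.12, 0.0], [-0.17, -0.12, 0.0], [-0.21, -0.03, 0.0], [-0.2, -0.04, 0.0]], "twist": [[0.0, 0.0, 0.006], [0.0, 0.0, 0.006], [0.0, 0.0, 0.006], [0.0, 0.0, 0.007], [0.0, 0.0, 0.006], [0.0, 0.0, 0.006], [0.0, 0.0, 0.006], [0.0, 0.0, 0.007], [0.0, 0.0, 0.006], [0.0, 0.0, 0.006], [0.0, 0.0, 0.006], [0.0, 0.0, 0.006], [0.0, 0.0, 0.006], [0.0, 0.0, 0.007], [0.0, 0.0, 0.006], [0.0, 0.0, 0.006], [0.0, 0.0, 0.006], [0.0, 0.0, 0.006], [0.0, 0.0, 0.006], [0.0, 0.0, 0.007], [0.0, 0.0, 0.006], [0.0, 0.0, 0.006]]}
[np.float64(0.6105823784261746), np.float64(-0.23266284285051003), 0.44]
```

Run:
```python
from h import *
o,R=st()
Q=down(-1.7157);sl=Slerp([0,1],Ro.concatenate([R,Q]))
plan([([.46,-.25,.47],sl(.5)),([.44,.178,.47],sl(1.))],vmax=.048)
```

```text
t 0.15 tcp [ 0.2787 -0.6145  0.4039] x [ 0.413 -0.911 -0.001] z [-0.001  0.001 -1.   ] F [-0.49  0.05 -0.28] w 0.0854
18 end [0.44   0.1785 0.4696] 0.0016107951931894214
{"dp": [[-0.24, -0.29, -0.06], [-0.25, -0.28, -0.06], [-0.26, -0.28, -0.06], [-0.26, -0.27, -0.06], [-0.27, -0.26, -0.06], [-0.28, -0.25, -0.06], [-0.29, -0.24, -0.06], [-0.3, -0.24, -0.06], [-0.3, -0.22, -0.07], [-0.39, -0.04, 0.0], [-0.4, -0.03, 0.0], [-0.4, -0.01, 0.0], [-0.4, 0.0, 0.0], [-0.4, 0.01, 0.0], [-0.39, 0.03, 0.0], [-0.39, 0.04, 0.0], [-0.39, 0.05, 0.0], [-0.4, 0.06, 0.01]], "twist": [[0.0, 0.0, 0.015], [0.0, 0.0, 0.015], [0.0, 0.0, 0.015], [0.0, 0.0, 0.015], [0.0, 0.0, 0.015], [0.0, 0.0, 0.015], [0.0, 0.0, 0.015], [0.0, 0.0, 0.016], [0.0, 0.0, 0.015], [0.0, 0.0, 0.015], [0.0, 0.0, 0.015], [0.0, 0.0, 0.015], [0.0, 0.0, 0.015], [0.0, 0.0, 0.015], [0.0, 0.0, 0.015], [0.0, 0.0, 0.016], [0.0, 0.0, 0.015], [0.0, 0.001, 0.016]]}
```

apply_moves --dp '[[-0.24,-0.29,-0.06],[-0.25,-0.28,-0.06],[-0.26,-0.28,-0.06],[-0.26,-0.27,-0.06],[-0.27,-0.26,-0.06],[-0.28,-0.25,-0.06],[-0.29,-0.24,-0.06],[-0.3,-0.24,-0.06],[-0.3,-0.22,-0.07],[-0.39,-0.04,0],[-0.4,-0.03,0],[-0.4,-0.01,0],[-0.4,0,0],[-0.4,0.01,0],[-0.39,0.03,0],[-0.39,0.04,0],[-0.39,0.05,0],[-0.4,0.06,0.01]]' --twist '[[0,0,0.015],[0,0,0.015],[0,0,0.015],[0,0,0.015],[0,0,0.015],[0,0,0.015],[0,0,0.015],[0,0,0.016],[0,0,0.015],[0,0,0.015],[0,0,0.015],[0,0,0.015],[0,0,0.015],[0,0,0.015],[0,0,0.015],[0,0,0.016],[0,0,0.015],[0,0,0.016]]' --jaw '[0,0,0,0,0,0,0,0,0,0,0,0,0,0,0,0,0,0]'

```text
clock: 1.95
tcp_pos: [0.4549, 0.2012, 0.4683]
orientation: [2.007, -2.415, -0.003]
contact_force: [0.8, -1.1, -0.1]
grip_width: 0.0852
```

Run:
```python
from h import *
o,R=st()
f=r.grab_frame('wrist');save('w1',f)
T=np.eye(4);T[:3,:3]=R.as_matrix();T[:3,3]=o['tcp_pos'];T=T@f['hand_eye'];print(f['hand_eye'].round(4).tolist())
import pickle;pickle.dump((f,T),open('w1.pkl','wb'))
```

```text
t 1.95 tcp [0.4549 0.2012 0.4683] x [-0.183 -0.983  0.   ] z [-0.002  0.    -1.   ] F [ 0.83 -1.06 -0.11] w 0.0852
[[1.0, 0.0011, -0.0004, -0.0008], [-0.0009, 0.951, 0.3092, -0.0779], [0.0008, -0.3092, 0.951, 0.0309], [0.0, 0.0, 0.0, 1.0]]
```

View pics/w1.png

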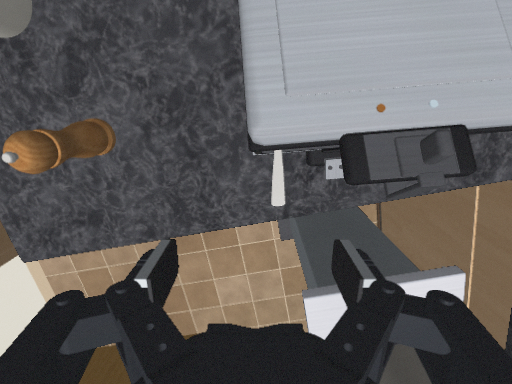

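Run:
```python
from h import *
import pickle
f,T=pickle.load(open('w1.pkl','rb'))
P=cloud(f,T)
c=f['color'].astype(int);m=(c.min(-1)>160);mm=np.zeros_like(m);mm[148:210,265:292]=1
q=P[m&mm];q=q[(q[:,2]>.05)&(q[:,2]<.09)]
print(len(q),q.min(0),q.max(0))
for lo in np.arange(q[:,0].min(),q[:,0].max(),.01):
    k=(q[:,0]>=lo)&(q[:,0]<lo+.01);print(q[k].mean(0).round(4),np.ptp(q[k][:,1]).round(3),k.sum())
for n,u,v in [('lidFL',256,140),('gripL',345,160),('gripR',470,150),('finT',432,146),('keep',334,168),('screw1',380,107),('fin base',437,165),('grip front',405,182),('plate',410,150)]: print(n,P[v,u].round(4))
crop('w1c',f,240,90,500,220,3)
```

```text
597 [0.38051974 0.16477597 0.06330471] [0.46556605 0.19020701 0.0794028 ]
[0.3859 0.1798 0.0654] 0.02 77
[0.3953 0.1791 0.0663] 0.02 78
[0.4055 0.1778 0.0676] 0.017 77
[0.4156 0.1759 0.0691] 0.017 78
[0.4255 0.1752 0.071 ] 0.016 73
[0.4357 0.1732 0.073 ] 0.014 67
[0.4453 0.1719 0.0748] 0.013 62
[0.4555 0.1706 0.0766] 0.012 57
[0.463  0.1697 0.0779] 0.01 28
lidFL [0.4998 0.1926 0.1993]
gripL [0.4717 0.1213 0.2147]
gripR [0.4617 0.0174 0.2162]
finT [0.4767 0.0626 0.2375]
keep [0.4202 0.0908 0.0561]
screw1 [0.5089 0.0866 0.2065]
fin base [0.4579 0.0526 0.2283]
grip front [ 0.3573 -0.0409  0.0005]
plate [0.472  0.0699 0.2205]
```

View pics/w1c.png

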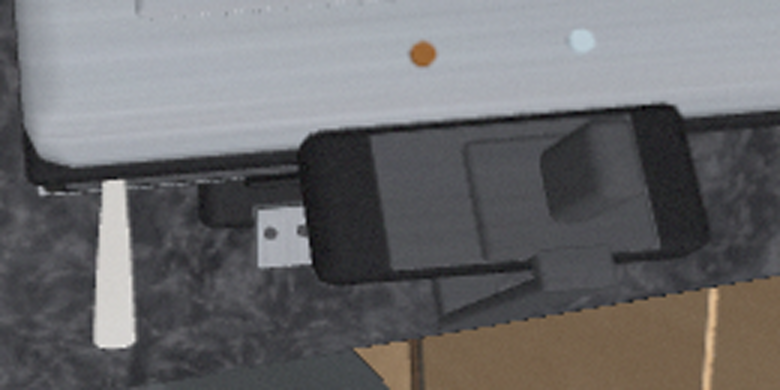

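Run:
```python
from h import *
o,R=st();print(o['joints'].round(3))
print((R.inv()*down(1.434)).as_rotvec())
# geometry: TCP moves during flip to above the grasp
Q=down(1.434);d=(R.inv()*Q).as_rotvec()
sgn=1 if o['joints'][6]<0 else -1
print(sgn)
```

```text
t 2.0 tcp [0.4531 0.2099 0.4686] x [-0.175 -0.984 -0.006] z [-0.002  0.007 -1.   ] F [-0.52  8.12  2.52] w 0.0856
[-0.106  0.163 -0.502  1.859  0.079  1.139 -2.382]
[ 0.00955214 -0.00503286  3.10207615]
1
```

Run:
```python
from h import *
o,R=st()
N=22;w=[]
Y0=np.arctan2(*R.as_matrix()[[1,0],0]);  # current yaw
Y1=1.434
print(Y0)
p0=o['tcp_pos'];p1=np.array([.41,.178,.40])
for i in range(1,N+1):
    s=i/N; w.append((p0+(p1-p0)*s,down(Y0+(Y1-Y0)*s)))
plan(w,amax=9)
```

```text
t 2.0 tcp [0.4531 0.2099 0.4686] x [-0.175 -0.984 -0.006] z [-0.002  0.007 -1.   ] F [-0.52  8.12  2.52] w 0.0856
-1.7471008581800784
22 end [0.4103 0.1779 0.4002] 0.0008774008813036948
{"dp": [[0.01, 0.01, 0.03], [0.02, 0.02, 0.02], [0.01, 0.02, 0.03], [0.0, 0.02, 0.02], [0.01, 0.02, 0.03], [0.0, 0.02, 0.03], [0.0, 0.02, 0.02], [-0.0, 0.02, 0.03], [-0.01, 0.02, 0.02], [-0.01, 0.01, 0.03], [-0.01, 0.02, 0.03], [-0.01, 0.02, 0.02], [-0.02, 0.01, 0.03], [-0.02, 0.01, 0.02], [-0.02, 0.0, 0.03], [-0.02, 0.01, 0.03], [-0.02, 0.0, 0.02], [-0.02, 0.0, 0.03], [-0.02, -0.0, 0.02], [-0.02, -0.01, 0.03], [-0.01, -0.01, 0.03], [-0.02, -0.01, 0.02]], "twist": [[0.001, 0.003, -0.069], [0.0, 0.0, -0.069], [0.0, 0.0, -0.069], [0.0, 0.0, -0.069], [0.0, 0.0, -0.069], [0.0, 0.0, -0.069], [0.0, 0.0, -0.069], [0.0, 0.0, -0.069], [0.0, 0.0, -0.069], [0.0, 0.0, -0.069], [0.0, 0.0, -0.069], [-0.0, 0.0, -0.069], [-0.0, 0.0, -0.07], [-0.0, 0.0, -0.069], [-0.0, 0.0, -0.069], [-0.0, 0.0, -0.069], [-0.0, 0.0, -0.069], [-0.0, 0.0, -0.069], [-0.0, 0.0, -0.069], [-0.0, 0.0, -0.069], [-0.0, 0.0, -0.069], [-0.0, 0.0, -0.069]]}
```

apply_moves --dp '[[0.01,0.01,0.02],[0.01,0.02,0.02],[0.01,0.02,0.02],[0,0.02,0.02],[0,0.02,0.02],[0,0.02,0.02],[0,0.02,0.02],[0,0.02,0.02],[-0.01,0.02,0.02],[-0.01,0.02,0.02],[-0.01,0.02,0.02],[-0.01,0.02,0.02],[-0.02,0.01,0.02],[-0.02,0.01,0.02],[-0.02,0,0.02],[-0.02,0.01,0.02],[-0.02,0,0.02],[-0.02,0,0.02],[-0.02,0,0.02],[-0.01,0,0.02]]' --twist '[[0,0.002,-0.07],[0,0,-0.07],[0,0,-0.07],[0,0,-0.07],[0,0,-0.07],[0,0,-0.07],[0,0,-0.07],[0,0,-0.07],[0,0,-0.07],[0,0,-0.07],[0,0,-0.07],[0,0,-0.07],[0,0,-0.07],[0,0,-0.07],[0,0,-0.07],[0,0,-0.07],[0,0,-0.07],[0,0,-0.07],[0,0,-0.07],[0,0,-0.07]]' --jaw '[0,0,0,0,0,0,0,0,0,0,0,0,0,0,0,0,0,0,0,0]'

```text
clock: 4.0
tcp_pos: [0.411, 0.1782, 0.4148]
orientation: [-2.541, -1.839, 0.016]
contact_force: [-0.7, 0.9, 0.3]
grip_width: 0.085
```

Run:
```python
from h import *
o,R=st();print(o['joints'].round(3))
plan([([.404,.1783,.36],down(1.434)),([.402,.1783,.26],down(1.434))])
```

```text
t 4.0 tcp [0.411  0.1782 0.4148] x [ 0.313  0.95  -0.005] z [-0.011 -0.002 -1.   ] F [-0.7   0.89  0.3 ] w 0.085
[ 0.225  0.172 -0.84   2.014  0.144  1.027  0.57 ]
5 end [0.4019 0.1777 0.2601] 0.0009998688857719357
{"dp": [[-0.01, -0.03, 0.23], [-0.0, -0.02, 0.23], [-0.0, -0.01, 0.28], [-0.0, -0.0, 0.28], [-0.01, -0.01, 0.27]], "twist": [[-0.002, 0.001, -0.043], [-0.003, 0.001, -0.043], [0.0, 0.0, -0.0], [0.0, 0.0, -0.0], [0.0, 0.0, -0.0]]}
```

apply_moves --dp '[[-0.01,-0.03,0.23],[0,-0.02,0.23],[0,-0.01,0.28],[0,0,0.28],[0,0,0.2],[0,0,0]]' --twist '[[-0.002,0.001,-0.043],[-0.003,0.001,-0.043],[0,0,0],[0,0,0],[0,0,0],[0,0,0]]' --jaw '[90,90,90,90,90,90]'

```text
clock: 4.6
tcp_pos: [0.4038, 0.1763, 0.2641]
orientation: [2.356, 2.075, 0.003]
contact_force: [-0.1, -0.2, -0.3]
grip_width: 0.0554
```

Run:
```python
from h import *
o,R=st();print(o['joints'].round(3))
f=r.grab_frame('wrist');save('w2',f)
plan([([.402,.1783,.229],down(1.434))],vmax=.03)
```

```text
t 4.6 tcp [0.4038 0.1763 0.2641] x [ 0.126  0.992 -0.   ] z [ 0.003 -0.001 -1.   ] F [-0.15 -0.22 -0.33] w 0.0554
[ 0.091  0.403 -0.757  2.18   0.432  0.706  0.483]
2 end [0.4022 0.1783 0.2294] 0.000984717897546855
{"dp": [[0.01, -0.01, 0.15], [0.0, -0.01, 0.15]], "twist": [[0.001, -0.0, 0.002], [0.001, -0.0, 0.003]]}
```

View pics/w2.png

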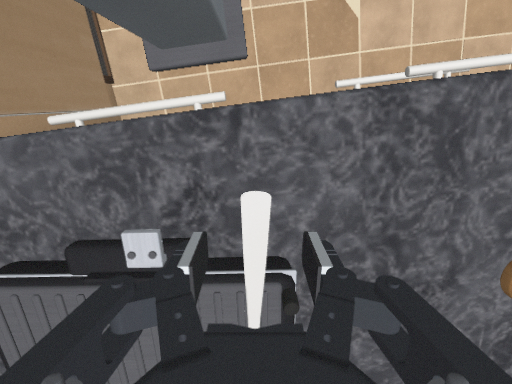

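The handle, at col 255, sits centred between the fingers and clear of the keeper at (143,247). I'll go down and grip.

apply_moves --dp '[[0,-0.01,0.15],[0,-0.01,0.15],[0,0,0],[0,0,0],[0,0,0],[0,0,0],[0,0,0]]' --twist '[[0,0,0],[0,0,0],[0,0,0],[0,0,0],[0,0,0],[0,0,0],[0,0,0]]' --jaw '[90,90,90,255,255,255,255]' --grip_force 60

```text
clock: 5.35
tcp_pos: [0.4061, 0.1786, 0.2372]
orientation: [2.353, 2.068, 0.025]
contact_force: [-0.9, -0.3, -0.7]
grip_width: 0.0184
```

Run:
```python
from h import *
o,R=st()
Q=down(1.434)
plan([([.402,.178,.25],Q),([.385,.24,.252],Q),([.40,.33,.26],Q)],vmax=.03)
```

```text
t 5.35 tcp [0.4061 0.1786 0.2372] x [0.128 0.992 0.006] z [ 0.018  0.004 -1.   ] F [-0.93 -0.26 -0.67] w 0.0184
8 end [0.4    0.3295 0.2599] 0.0003717812878744517
{"dp": [[-0.01, -0.03, -0.11], [0.16, -0.07, -0.0], [0.17, -0.07, -0.01], [0.16, -0.07, -0.0], [0.19, 0.0, -0.02], [0.19, 0.01, -0.02], [0.19, 0.0, -0.02], [0.19, 0.01, -0.01]], "twist": [[0.008, -0.003, 0.004], [0.0, 0.0, 0.0], [0.0, 0.0, 0.0], [0.0, 0.0, 0.0], [0.0, 0.0, 0.0], [0.0, 0.0, 0.0], [0.0, 0.0, 0.0], [0.0, 0.0, 0.0]]}
```

apply_moves --dp '[[0,0,-0.08],[0,0,-0.08],[0,0,-0.04]]' --twist '[[0,0,0],[0,0,0],[0,0,0]]' --jaw '[255,255,255]'

```text
clock: 5.65
tcp_pos: [0.4056, 0.1785, 0.2634]
orientation: [2.352, 2.069, 0.025]
contact_force: [-0.6, -0.0, -0.5]
grip_width: 0.0183
```

Run:
```python
from h import *
o,R=st()
f=r.grab_frame('side');crop('si2',f,190,120,350,260,5)
P=cloud(f);c=f['color'].astype(int);m=(c.min(-1)>140);mm=np.zeros_like(m);mm[200:255,232:285]=1
q=P[m&mm];q=q[(q[:,2]>.05)&(q[:,2]<.13)]
for lo in np.arange(.37,.62,.02):
    k=(q[:,0]>=lo)&(q[:,0]<lo+.02)
    if k.sum():print(q[k].mean(0).round(3),k.sum())
```

```text
t 5.65 tcp [0.4056 0.1785 0.2634] x [0.128 0.992 0.006] z [ 0.018  0.004 -1.   ] F [-0.57 -0.04 -0.47] w 0.0183
[0.386 0.184 0.091] 15
[0.398 0.179 0.098] 39
[0.417 0.152 0.083] 7
[0.431 0.097 0.056] 4
[0.462 0.172 0.103] 9
[0.483 0.169 0.106] 4
[0.499 0.166 0.105] 7
[0.521 0.167 0.093] 11
[0.539 0.155 0.086] 27
[0.56  0.153 0.085] 27
[0.578 0.146 0.073] 17
[0.603 0.138 0.06 ] 5
[0.614 0.134 0.061] 1
```

View pics/si2.png

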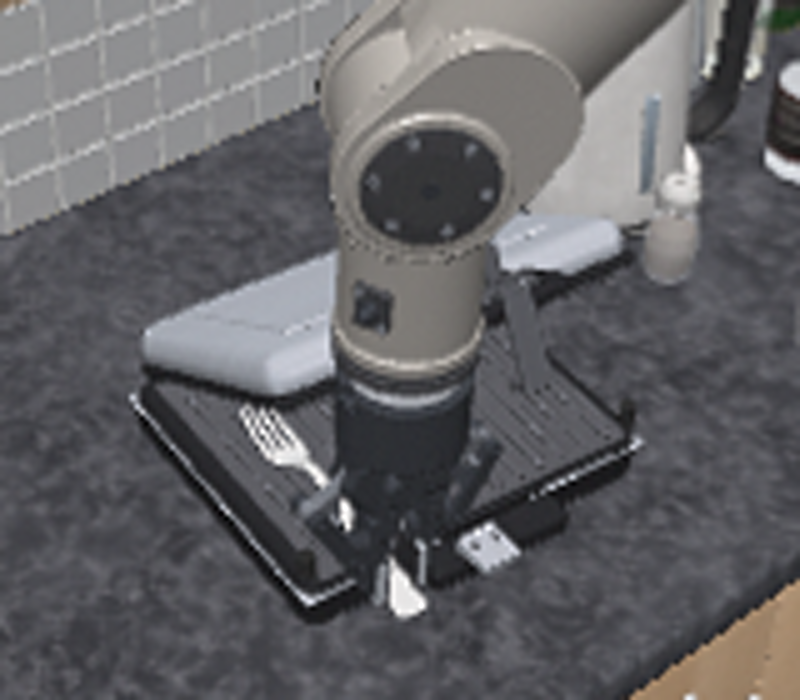

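The fork came up level by about 25 mm. Next I slide it left, out from under the lid.

apply_moves --dp '[[0.16,-0.06,0],[0.17,-0.06,0],[0.18,-0.04,0],[0.22,0,-0.03],[0.24,0.02,-0.03],[0.24,0.03,0],[0.16,0.03,0],[0,0,0]]' --twist '[[0,0,0],[0,0,0],[0,0,0],[0,0,0],[0,0,0],[0,0,0],[0,0,0],[0,0,0]]' --jaw '[255,255,255,255,255,255,255,255]'

```text
clock: 6.5
tcp_pos: [0.4181, 0.3471, 0.2738]
orientation: [2.356, 2.061, 0.027]
contact_force: [-0.1, 0.2, -1.0]
grip_width: 0.0182
```

Run:
```python
from h import *
o,R=st();print(o['joints'].round(3))
f=r.grab_frame('side');crop('si3',f,190,120,350,260,5)
```

```text
t 6.5 tcp [0.4181 0.3471 0.2738] x [0.133 0.991 0.006] z [ 0.02   0.003 -1.   ] F [-0.08  0.2  -1.04] w 0.0182
[-0.24   0.529 -0.729  1.952  0.494  0.826  0.196]
```

View pics/si3.png

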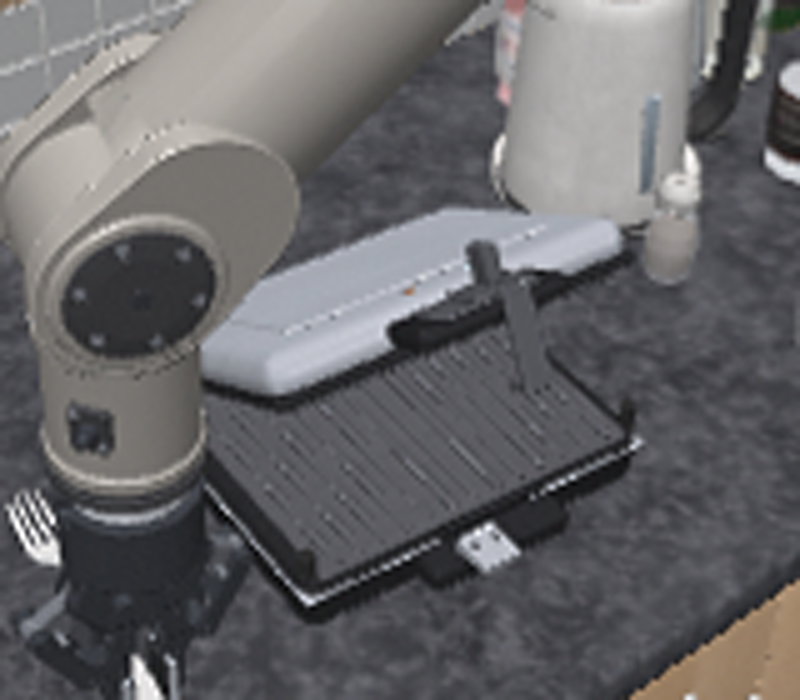

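apply_moves --dp '[[0,0,0.3],[0,0,0.3],[0,0,0.1],[0,0,0]]' --twist '[[0,0,0],[0,0,0],[0,0,0],[0,0,0]]' --jaw '[255,255,255,255]'

```text
clock: 6.95
tcp_pos: [0.4199, 0.342, 0.1883]
orientation: [2.357, 2.055, 0.024]
contact_force: [0.5, 0.2, -0.4]
grip_width: 0.0181
```

apply_moves --dp '[[0,0,0.06],[0,0,0.03],[0,0,0]]' --twist '[[0,0,0],[0,0,0],[0,0,0]]' --jaw '[255,255,255]'

```text
clock: 7.25
tcp_pos: [0.421, 0.3415, 0.1795]
orientation: [2.358, 2.053, 0.028]
contact_force: [0.0, 0.7, 0.7]
grip_width: 0.018
```

apply_moves --dp '[[0,0,0.02],[0,0,0],[0,0,0],[0,0,0],[0,0,-0.1],[0,0,-0.3],[0,0,-0.4],[0,0,0]]' --twist '[[0,0,0],[0,0,0],[0,0,0],[0,0,0],[0,0,0],[0,0,0],[0,0,0],[0,0,0]]' --jaw '[255,110,110,110,110,110,110,110]'

```text
clock: 8.05
tcp_pos: [0.4185, 0.3427, 0.2798]
orientation: [2.357, 2.055, 0.031]
contact_force: [0.5, 0.5, 0.6]
grip_width: 0.0488
```

Run:
```python
from h import *
o,R=st();print(o['joints'].round(3))
f=r.grab_frame('wrist');save('w4',f)
T=np.eye(4);T[:3,:3]=R.as_matrix();T[:3,3]=o['tcp_pos'];T=T@f['hand_eye']
f2=r.grab_frame('side');crop('si4',f2,140,120,350,260,3.8)
P=cloud(f2);c=f2['color'].astype(int);m=(c.min(-1)>140)&(P[...,1]>.26)&(P[...,1]<.4)&(P[...,2]<.03)&(P[...,0]<.65)&(P[...,0]>.34)
q=P[m];print(q.min(0),q.max(0),len(q))
```

```text
t 8.05 tcp [0.4185 0.3427 0.2798] x [0.136 0.991 0.005] z [ 0.024  0.002 -1.   ] F [0.48 0.51 0.55] w 0.0488
[-0.227  0.517 -0.736  1.955  0.49   0.833  0.201]
[ 0.3413829   0.30372809 -0.346167  ] [0.57836915 0.37584634 0.01666762] 169
```

View pics/si4.png

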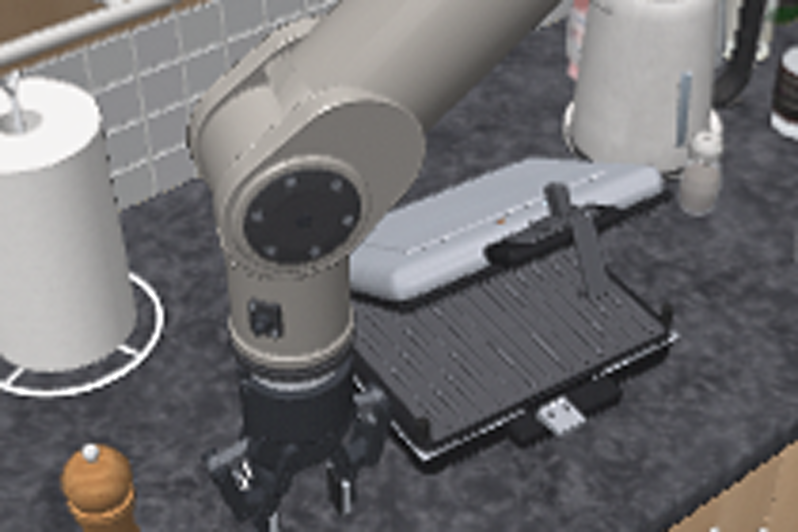

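View pics/w4.png

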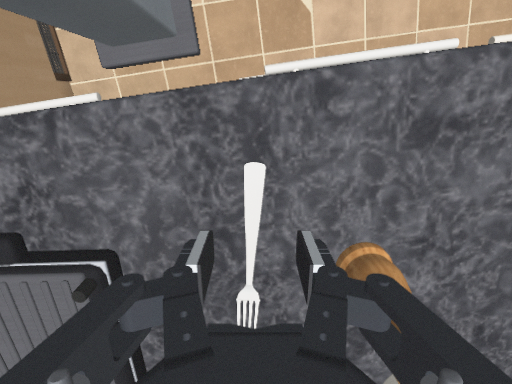

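The fork lies flat on the worktop, handle at (255,170) and tines at (247,310) in the wrist view, clear of both grill and mill. The closed lid's fin is at the inner edge of reach, so I'll fit a kinematic model from the readings so far to check it.

```bash
cat > kin.py <<'E'
import numpy as np
from scipy.spatial.transform import Rotation as Ro
from scipy.optimize import least_squares
import itertools
D=[([1.03686427,.47781427,.02236456,1.55646555,-.01148914,1.10930121,-.08309017],(.27870659,-.61446769,.40371045),None,(-2.63997427,1.70137387,.00258)),
([-.106,.163,-.502,1.859,.079,1.139,-2.382],(.4531,.2099,.4686),((-.175,-.984,-.006),(-.002,.007,-1)),0),
([.225,.172,-.84,2.014,.144,1.027,.57],(.411,.1782,.4148),((.313,.95,-.005),(-.011,-.002,-1)),0),
([.091,.403,-.757,2.18,.432,.706,.483],(.4038,.1763,.2641),((.126,.992,0),(.003,-.001,-1)),0),
([-.24,.529,-.729,1.952,.494,.826,.196],(.4181,.3471,.2738),((.133,.991,.006),(.02,.003,-1)),0),
([-.227,.517,-.736,1.955,.49,.833,.201],(.4185,.3427,.2798),((.136,.991,.005),(.024,.002,-1)),0)]
Q=np.array([d[0] for d in D]);PP=np.array([d[1] for d in D])
RR=[]
for d in D:
    if d[2] is None: RR.append(Ro.from_rotvec(d[3]).as_matrix())
    else:
        x,z=map(np.array,d[2]);RR.append(np.c_[x,np.cross(z,x),z])
RR=np.array(RR)
def fk(q,S,p):
    # p: o1,o7,h,L1,a,L2,b,L3
    R=Ro.from_euler('z',S[0]*q[0]+p[0]);t=np.array([0,0,p[2]])
    R=R*Ro.from_euler('y',q[1])*Ro.from_euler('z',S[1]*q[2])
    t=t+R.apply([p[4],0,p[3]])
    R=R*Ro.from_euler('y',q[3])
    t=t+R.apply([p[6],0,0])
    R=R*Ro.from_euler('z',S[2]*q[4]);t=t+R.apply([0,0,p[5]])
    R=R*Ro.from_euler('y',q[5]);t=t+R.apply([p[8],0,p[7]])
    R=R*Ro.from_euler('z',S[3]*q[6]+p[1])
    return t,R.as_matrix()
def res(p,S,w=.3):
    e=[]
    for q,P,R in zip(Q,PP,RR):
        t,M=fk(q,S,p);e+=list(t-P)+list(w*(M-R).ravel())
    return np.array(e)
if __name__=='__main__':
    best=None
    for S in itertools.product([1,-1],repeat=4):
        for o7 in (0,1.57,3.14,-1.57):
          for o1 in (0,1.5,3,-1.5):
            s=least_squares(res,[o1,o7,.3,.45,0,.45,0,.15,0],args=(S,))
            if best is None or s.cost<best[0]: best=(s.cost,S,s.x)
    print(best); print(res(best[2],best[1],1.).reshape(-1,12)[:, :3].round(4))
    np.save('kin.npy',np.r_[best[1],best[2]])
E
python3 kin.py
```

```text
(np.float64(7.456626923254176e-05), (-1, -1, -1, -1), array([-0.0950268 ,  3.04666606, -0.25705821,  0.58468089, -0.02151012,
        0.49743184,  0.0052075 , -0.35743931,  0.01647673]))
[[-0.0005 -0.0022 -0.0012]
 [-0.0053  0.0028 -0.0003]
 [ 0.0042  0.006  -0.0017]
 [-0.0009  0.0014 -0.001 ]
 [ 0.0022 -0.0042  0.0022]
 [-0.0003 -0.0035  0.002 ]]
```

```bash
cat > k2.py <<'E'
from kin import *
S=(-1,-1,-1,-1)
def full(q,p):
    # general: offsets xyz after each joint + angle offsets
    pass
def fk2(q,p):
    # with joint angle offsets o1..o7 small for q1,q3,q5,q7 and y offsets
    R=Ro.from_euler('z',-q[0]+p[0]);t=np.array([0,0,p[2]])
    t=t+R.apply([p[9],p[10],0])
    R=R*Ro.from_euler('y',q[1])*Ro.from_euler('z',-q[2])
    t=t+R.apply([p[4],p[11],p[3]])
    R=R*Ro.from_euler('y',q[3])
    R=R*Ro.from_euler('z',-q[4]);t=t+R.apply([p[6],p[12],p[5]])
    R=R*Ro.from_euler('y',q[5]);t=t+R.apply([p[8],0,p[7]])
    R=R*Ro.from_euler('z',-q[6]+p[1])
    return t,R.as_matrix()
def res2(p):
    e=[]
    for q,P,M0 in zip(Q,PP,RR):
        t,M=fk2(q,p);e+=list(t-P)+list(.3*(M-M0).ravel())
    return np.r_[e,.002*(p-p0)/.05]
p0=np.array([0,3.1416,.3,.48,0,.48,0,.2,0,0,0,0,0])
s=least_squares(res2,p0);print(s.cost,s.x.round(4))
for q,P,M0 in zip(Q,PP,RR):
    t,M=fk2(q,s.x);print((t-P).round(4),Ro.from_matrix(M0.T@M).as_rotvec().round(3))
E
python3 k2.py
```

```text
5.462990896355608e-06 [-4.0000e-04  3.1413e+00  3.1630e-01  5.3850e-01  4.0000e-04  4.7370e-01
 -1.2000e-03  1.8020e-01  2.1000e-03  1.5000e-03 -3.1100e-02 -2.9800e-02
 -9.0000e-04]
[-0.      0.0002 -0.    ] [ 0. -0.  0.]
[0.0005 0.0001 0.    ] [-0.     0.001 -0.   ]
[-0.0003 -0.     -0.0001] [ 0.    -0.    -0.001]
[ 0.0001  0.0003 -0.0002] [-0.  0.  0.]
[-0.      0.      0.0002] [0. 0. 0.]
[ 0.0001 -0.0003  0.    ] [ 0.    -0.     0.001]
```

The fit is good to under 0.5 mm. Now I'll refine the grill pose and check reach for the closed-lid press.

```bash
cat >> k2.py <<'E'
KP=s.x
LO=np.array([-2.96,-.34,-1.41,.24,-1.37,.17,-2.96])+.03;HI=np.array([2.96,2.1,1.46,2.44,4.51,1.92,2.96])-.03
def ik(P,Rm,q0,n=30):
    rng=np.random.default_rng(0);best=None
    for i in range(n):
        st=np.clip(np.array(q0)+(0 if i==0 else 1)*rng.normal(0,.5,7),LO+.01,HI-.01)
        f=lambda q:np.r_[(fk2(q,KP)[0]-P)*10,(fk2(q,KP)[1]-Rm).ravel(),.001*(q-q0)]
        z=least_squares(f,st,bounds=(LO,HI))
        if best is None or z.cost<best[0]: best=(z.cost,z.x)
    return best
E
python3 - <<'E'
from h import *
from k2 import *
import pickle
d=pickle.load(open('f0.pkl','rb'))
f1,T1=pickle.load(open('w1.pkl','rb'))
# keeper corners from w2
x=np.array([.126,.992,0]);z=np.array([.003,-.001,-1]);z/=np.linalg.norm(z);x-=z*(x@z);x/=np.linalg.norm(x)
T=np.eye(4);T[:3,:3]=np.c_[x,np.cross(z,x),z];T[:3,3]=(.4038,.1763,.2641);T=T@f1['hand_eye']
def rayw(T,uv,z0):
    p=cv2.undistortPoints(np.array([[uv]],float),f1['intrinsics'],f1['dist_coeffs'])[0,0]
    dd=T[:3,:3]@np.array([p[0],p[1],1]);return T[:3,3]+dd*(z0-T[2,3])/dd[2]
for uv in [(123,231),(161,230),(125,267),(164,264)]: print('keep',rayw(T,uv,.0565).round(4))
# grill rim left corner in w2 
print('rimFL',rayw(T,(296,268),.055).round(4))
# predictions
c=np.array([.558,.065]);yaw=-.104
def G(v):return np.r_[c+np.array([[np.cos(yaw),-np.sin(yaw)],[np.sin(yaw),np.cos(yaw)]])@np.array(v[:2]),v[2]]
for v in [(-.159,.031,.0565),(-.159,.003,.0565),(-.141,.031,.0565),(-.115,.135,.055)]: print(G(v).round(4))
q=r.get_obs()['joints']
for name,P in [('level open',G((-.139,-.010,.106+.173+.003))),('home',G((-.139,.008,.106+.173+.003))),('top',G((-.139,-.01,.131+.173))),('tophome',G((-.139,.008,.131+.173)))]:
    for tilt in (0,.1,.2,-.1,-.2):
        # tips fixed at P-.173z ; +tilt: tips forward
        R=down(yaw+np.pi/2,tilt).as_matrix(); tip=P-np.array([0,0,.173]);tc=tip-.173*R[:,2]
        b=ik(tc,R,q,12);print(name,tilt,R[:,2].round(2),tc.round(3),'cost %.1e'%b[0],b[1].round(2))
E
```

```text
5.462990896355608e-06 [-4.0000e-04  3.1413e+00  3.1630e-01  5.3850e-01  4.0000e-04  4.7370e-01
 -1.2000e-03  1.8020e-01  2.1000e-03  1.5000e-03 -3.1100e-02 -2.9800e-02
 -9.0000e-04]
[-0.      0.0002 -0.    ] [ 0. -0.  0.]
[0.0005 0.0001 0.    ] [-0.     0.001 -0.   ]
[-0.0003 -0.     -0.0001] [ 0.    -0.    -0.001]
[ 0.0001  0.0003 -0.0002] [-0.  0.  0.]
[-0.      0.      0.0002] [0. 0. 0.]
[ 0.0001 -0.0003  0.    ] [ 0.    -0.     0.001]
keep [0.4038 0.0778 0.0565]
keep [0.4065 0.1058 0.0565]
keep [0.434  0.0706 0.0565]
keep [0.435  0.1013 0.0565]
rimFL [0.4521 0.2015 0.055 ]
[0.4031 0.1123 0.0565]
[0.4002 0.0845 0.0565]
[0.421  0.1105 0.0565]
[0.4576 0.2112 0.055 ]
level open 0 [ 0.  0. -1.] [0.419 0.069 0.282] cost 4.2e-07 [ 0.34  0.34 -0.75  2.2   0.35  0.72  0.82]
level open 0.1 [ 0.1  0.  -1. ] [0.401 0.069 0.281] cost 4.2e-07 [ 0.3   0.27 -0.71  2.28  0.39  0.6   0.77]
level open 0.2 [ 0.2   0.   -0.98] [0.384 0.069 0.279] cost 4.1e-07 [ 0.24  0.22 -0.66  2.36  0.47  0.47  0.66]
level open -0.1 [-0.1  0.  -1. ] [0.436 0.069 0.281] cost 4.3e-07 [ 0.36  0.4  -0.77  2.13  0.32  0
[... 987 characters left out ...]
303] cost 4.7e-07 [ 0.36  0.36 -0.76  2.11  0.27  0.88  0.9 ]
top -0.2 [-0.2   0.   -0.98] [0.453 0.069 0.301] cost 4.8e-07 [ 0.37  0.43 -0.77  2.04  0.26  0.99  0.91]
tophome 0 [ 0.  0. -1.] [0.421 0.087 0.304] cost 4.2e-07 [ 0.31  0.3  -0.75  2.17  0.29  0.77  0.83]
tophome 0.1 [ 0.1  0.  -1. ] [0.403 0.087 0.303] cost 4.1e-07 [ 0.27  0.23 -0.71  2.25  0.32  0.65  0.79]
tophome 0.2 [ 0.2   0.   -0.98] [0.386 0.087 0.301] cost 4.0e-07 [ 0.2   0.18 -0.66  2.32  0.39  0.53  0.7 ]
tophome -0.1 [-0.1  0.  -1. ] [0.438 0.087 0.303] cost 4.2e-07 [ 0.33  0.37 -0.77  2.1   0.28  0.88  0.86]
tophome -0.2 [-0.2   0.   -0.98] [0.455 0.087 0.301] cost 4.4e-07 [ 0.34  0.44 -0.78  2.03  0.27  1.    0.88]
```

```bash
python3 - <<'E' 2>&1 | tail -4
from h import *
o,R=st()
Q=down(1.467)
plan([([.45,.28,.44],Q),([.51,.062,.47],Q)])
E
```

```text
t 8.15 tcp [0.4179 0.3407 0.2754] x [ 0.137  0.991 -0.   ] z [ 0.02  -0.003 -1.   ] F [-0.13 -0.29  0.11] w 0.0487
10 end [0.5099 0.0625 0.4704] 0.0009364204221280462
{"dp": [[-0.12, 0.09, -0.34], [-0.12, 0.09, -0.34], [-0.11, 0.08, -0.34], [-0.12, 0.09, -0.35], [-0.29, 0.11, -0.04], [-0.29, 0.11, -0.04], [-0.29, 0.12, -0.04], [-0.29, 0.11, -0.04], [-0.3, 0.12, -0.04], [-0.29, 0.11, -0.05]], "twist": [[0.002, 0.0, -0.004], [0.003, 0.0, -0.004], [0.002, 0.0, -0.004], [0.003, 0.0, -0.004], [-0.0, 0.0, -0.0], [-0.0, 0.0, -0.0], [-0.0, 0.0, -0.0], [-0.0, 0.0, -0.0], [-0.0, 0.0, -0.0], [-0.0, 0.0, -0.0]]}
```

apply_moves --dp '[[-0.12,0.09,-0.34],[-0.12,0.09,-0.34],[-0.11,0.08,-0.34],[-0.12,0.09,-0.35],[-0.29,0.11,-0.04],[-0.29,0.11,-0.04],[-0.29,0.12,-0.04],[-0.29,0.11,-0.04],[-0.3,0.12,-0.04],[-0.2,0.08,-0.03],[0,0,0],[0,0,0]]' --twist '[[0.002,0,-0.004],[0.003,0,-0.004],[0.002,0,-0.004],[0.003,0,-0.004],[0,0,0],[0,0,0],[0,0,0],[0,0,0],[0,0,0],[0,0,0],[0,0,0],[0,0,0]]' --jaw '[110,110,110,110,110,110,110,110,110,110,110,110]'

```text
clock: 9.35
tcp_pos: [0.5097, 0.0606, 0.4643]
orientation: [-2.321, -2.102, 0.037]
contact_force: [0.2, 0.4, 0.5]
grip_width: 0.0486
```

Run:
```python
from h import *
import pickle
o,R=st()
f=r.grab_frame('wrist');save('w5',f);crop('w5c',f,140,120,400,310,3)
T=np.eye(4);T[:3,:3]=R.as_matrix();T[:3,3]=o['tcp_pos'];T=T@f['hand_eye'];pickle.dump((f,T),open('w5.pkl','wb'))
```

```text
t 9.35 tcp [0.5097 0.0606 0.4643] x [ 0.099  0.995 -0.011] z [-0.024 -0.009 -1.   ] F [0.23 0.41 0.53] w 0.0486
```

View pics/w5.png

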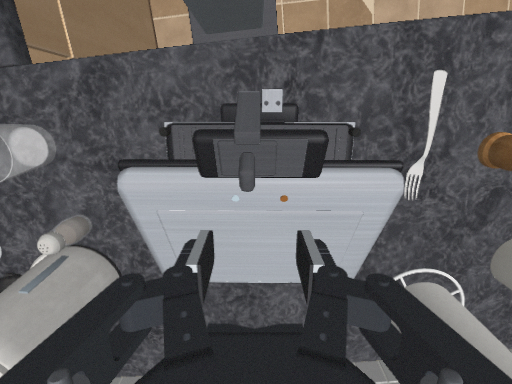

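View pics/w5c.png

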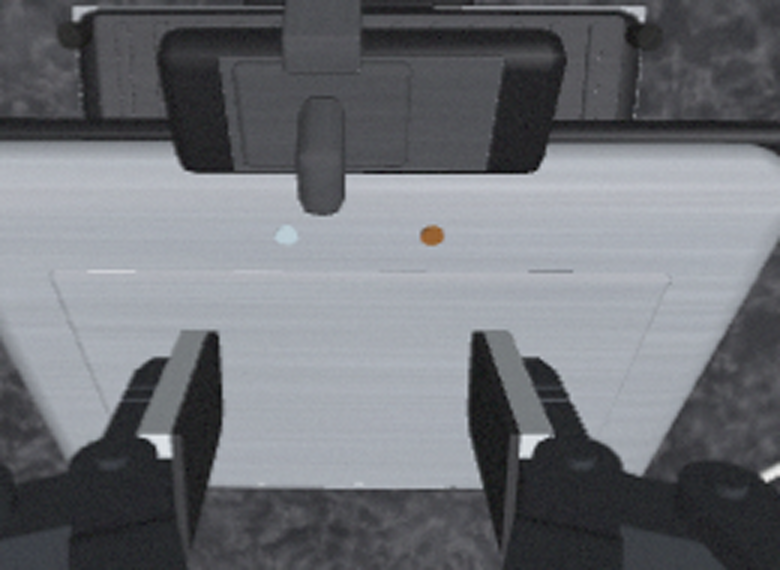

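Run:
```python
from h import *
import pickle
f,T=pickle.load(open('w5.pkl','rb'));P=cloud(f,T)
def rayw(uv,z0):
    p=cv2.undistortPoints(np.array([[uv]],float),f['intrinsics'],f['dist_coeffs'])[0,0]
    dd=T[:3,:3]@np.array([p[0],p[1],1]);return T[:3,3]+dd*(z0-T[2,3])/dd[2]
print('FL',rayw((354.5,123.5),.055),'FR',rayw((164.5,123.5),.055))
for uv in [(262,90),(283,90),(283,111),(262,111)]: print('keeper',rayw(uv,.0565).round(4))
for uv in [(247,180),(247,175),(244,180),(251,180),(247,188),(247,155),(260,165),(230,165),(196,160),(325,160),(236,198),(284,198)]: print(uv,P[uv[1],uv[0]].round(4))
# lid top plane
m=np.zeros(P.shape[:2],bool);m[205:240,170:190]=1;m[205:235,215:295]=1;m[205:240,330:350]=1
q=P[m];q=q[np.isfinite(q[:,0])];c=q.mean(0);n=np.linalg.svd(q-c)[2][2];n*=np.sign(n[2]);print('plane',n,'theta',np.arccos(n[2]),'yaw',np.arctan2(n[1],n[0]),'c',c)
# fin mask: depth higher than .228
m=(P[...,2]>.228)&(P[...,2]<.26);m[:120]=0;m[210:]=0;v,u=np.where(m);q=P[m];print(len(q),u.min(),u.max(),v.min(),v.max(),q.min(0),q.max(0),q.mean(0))
```

```text
FL [0.45993607 0.20063766 0.055     ] FR [ 0.43430494 -0.06107591  0.055     ]
keeper [0.4043 0.0775 0.0565]
keeper [0.4071 0.1053 0.0565]
keeper [0.4339 0.1035 0.0565]
keeper [0.4311 0.0751 0.0565]
(247, 180) [0.4776 0.0568 0.2454]
(247, 175) [0.4734 0.0573 0.2471]
(244, 180) [0.4772 0.0547 0.246 ]
(251, 180) [0.4783 0.0596 0.2438]
(247, 188) [0.4849 0.0558 0.241 ]
(247, 155) [0.4612 0.0581 0.2334]
(260, 165) [0.4723 0.0671 0.2208]
(230, 165) [0.4701 0.0426 0.2199]
(196, 160) [0.4648 0.0133 0.2107]
(325, 160) [0.4806 0.1282 0.1848]
(236, 198) [0.5035 0.0425 0.2053]
(284, 198) [0.5076 0.0857 0.2053]
plane [ 0.4394903  -0.04479969  0.89712946] theta 0.45756816154567254 yaw -0.1015846728505675 c [0.53394607 0.05780958 0.18990953]
1530 218 276 124 191 [0.43845283 0.03595943 0.2280035 ] [0.48811193 0.08096584 0.24868269] [0.45854237 0.05815518 0.23512519]
```

The plate, fin and keeper readings agree: grill centre about (0.562, 0.0587), yaw about -0.099, lid angle about 0.49. Next I'll move above the fin, jaws half closed to straddle it.

```bash
cat >> h.py <<'E'
GC=np.array([.562,.0587]);GY=-.099
def G(v):
    c,s=np.cos(GY),np.sin(GY);return np.array([GC[0]+c*v[0]-s*v[1],GC[1]+s*v[0]+c*v[1],v[2]])
def lidp(x,y,z,th): return G((.105+x*np.cos(th)+z*np.sin(th),y,.075-x*np.sin(th)+z*np.cos(th)))
QD=down(GY+np.pi/2)
E
python3 - <<'E'
from h import *
o,R=st()
for th in (.49,.4,.3,.2,.1,.05,.02,0): print(th,lidp(-.244,-.01,.031,th).round(4))
p=lidp(-.244,-.01,.031,.49);plan([([p[0]+.002,p[1],.445],QD)],vmax=.03)
E
```

```text
t 9.4 tcp [0.5097 0.0606 0.4642] x [ 0.099  0.995 -0.011] z [-0.024 -0.009 -1.   ] F [ 0.11 -0.66 -0.83] w 0.0485
0.49 [0.4658 0.0582 0.2172]
0.4 [0.4539 0.0594 0.1986]
0.3 [0.4427 0.0605 0.1767]
0.2 [0.4337 0.0614 0.1539]
0.1 [0.427  0.0621 0.1302]
0.05 [0.4245 0.0623 0.1182]
0.02 [0.4234 0.0624 0.1109]
0 [0.4227 0.0625 0.106 ]
2 end [0.4682 0.0585 0.4446] 0.0009812115915091891
{"dp": [[-0.03, -0.17, 0.08], [-0.02, -0.17, 0.09]], "twist": [[-0.006, 0.003, -0.0], [-0.005, 0.002, -0.0]]}
```

apply_moves --dp '[[-0.03,-0.17,0.08],[-0.02,-0.17,0.08],[0,0,0],[0,0,0]]' --twist '[[-0.006,0.003,0],[-0.005,0.002,0],[0,0,0],[0,0,0]]' --jaw '[190,190,190,190]'

```text
clock: 9.8
tcp_pos: [0.4659, 0.0634, 0.4437]
orientation: [-2.318, -2.117, 0.002]
contact_force: [1.2, -0.0, 0.8]
grip_width: 0.0219
```

Run:
```python
from h import *
o,R=st()
f=r.grab_frame('wrist');save('w6',f)
p=lidp(-.244,-.01,.031,.49);plan([([p[0]+.002,p[1],.445],QD),([p[0]+.002,p[1],.41],QD)],vmax=.03)
```

```text
t 9.8 tcp [0.4659 0.0634 0.4437] x [0.09  0.996 0.001] z [-0.003  0.001 -1.   ] F [ 1.23 -0.02  0.78] w 0.0219
3 end [0.4679 0.0586 0.41  ] 0.0015343387451016595
{"dp": [[-0.04, 0.02, -0.01], [-0.0, -0.0, 0.15], [-0.0, -0.0, 0.14]], "twist": [[-0.002, -0.0, 0.004], [0.0, -0.0, 0.0], [0.0, -0.0, 0.0]]}
```

View pics/w6.png

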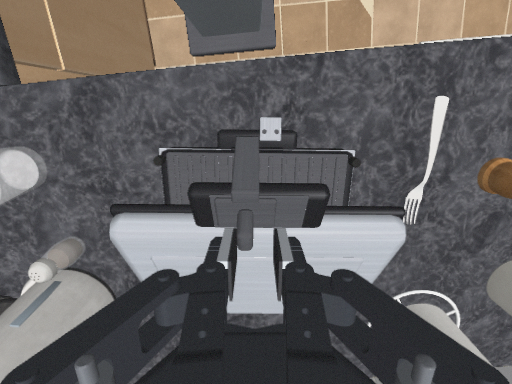

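Fin top is at col 245, against a finger gap centre near 256. I need about 5 mm to the right, matching the pose numbers.

apply_moves --dp '[[-0.04,0,0],[0,0,0],[0,0,0]]' --twist '[[0,0,0.004],[0,0,0],[0,0,0]]' --jaw '[190,190,190]'

```text
clock: 10.15
tcp_pos: [0.4671, 0.0594, 0.4444]
orientation: [-2.325, -2.108, -0.001]
contact_force: [0.2, -0.5, 0.7]
grip_width: 0.0219
```

Run:
```python
from h import *
import pickle
o,R=st()
f=r.grab_frame('wrist');save('w7',f);crop('w7c',f,170,110,340,310,3)
T=np.eye(4);T[:3,:3]=R.as_matrix();T[:3,3]=o['tcp_pos'];Tc=T@f['hand_eye'];P=cloud(f,f['hand_eye'])
# fin lateral pos in tool x from depth
W=cloud(f,Tc);m=(W[...,2]>.232)&(W[...,2]<.252)&(W[...,0]<.5)&(np.abs(W[...,1]-.06)<.02);m[:200]=0;m[255:]=0
v,u=np.where(m);q=P[m];print(len(q),u.min(),u.max(),v.min(),v.max(),'tool x',np.percentile(q[:,0],[2,50,98]).round(4))
```

```text
t 10.15 tcp [0.4671 0.0594 0.4444] x [0.098 0.995 0.003] z [-0.002  0.003 -1.   ] F [ 0.19 -0.46  0.66] w 0.0219
569 241 257 210 247 tool x [-0.0084 -0.0028  0.0028]
```

View pics/w7c.png

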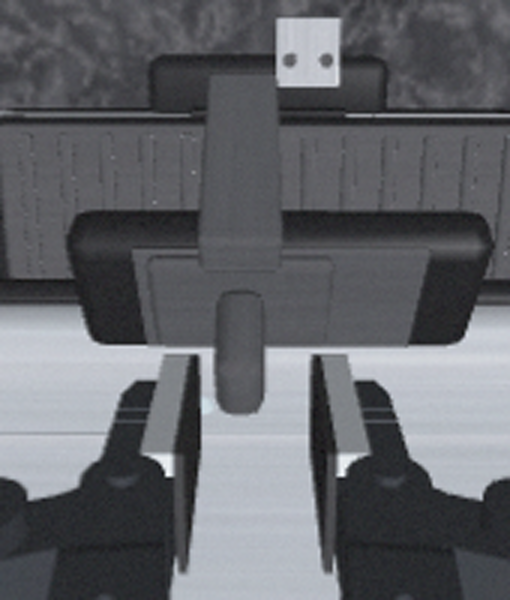

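apply_moves --dp '[[-0.025,0,0],[0,0,0],[0,0,0.15],[0,0,0.12],[0,0,0]]' --twist '[[0,0,0],[0,0,0],[0,0,0],[0,0,0],[0,0,0]]' --jaw '[190,190,190,190,190]'

```text
clock: 10.7
tcp_pos: [0.4676, 0.0557, 0.4119]
orientation: [-2.327, -2.107, -0.003]
contact_force: [0.1, -0.3, -0.3]
grip_width: 0.0215
```

Run:
```python
from h import *
o,R=st()
f=r.grab_frame('wrist');crop('w8c',f,170,160,340,340,3)
```

```text
t 10.7 tcp [0.4676 0.0557 0.4119] x [0.099 0.995 0.003] z [ 0.     0.003 -1.   ] F [ 0.11 -0.25 -0.32] w 0.0215
```

View pics/w8c.png

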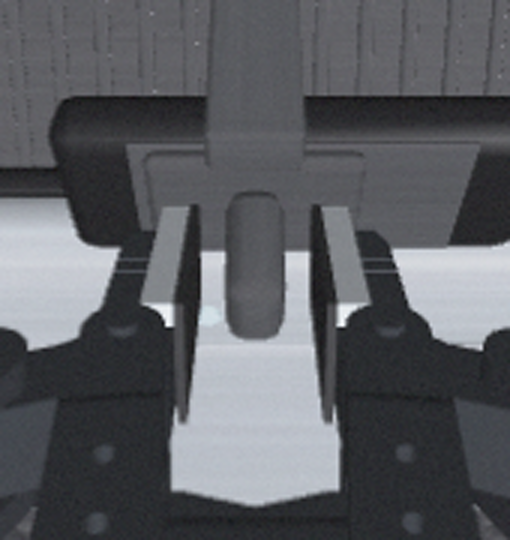

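Centred: finger faces at crop cols 200 and 312, fin centre at 256. I'll lower along the lid's arc in stages, watching the force.

apply_moves --dp '[[0,0,0.1],[0,-0.03,0.08],[0,-0.04,0.07]]' --twist '[[0,0,0],[0,0,0],[0,0,0]]' --jaw '[190,190,190]'

```text
clock: 11.05
tcp_pos: [0.4607, 0.0571, 0.3835]
orientation: [2.328, 2.107, 0.011]
contact_force: [-1.3, 0.2, 3.3]
grip_width: 0.0217
```

apply_moves --dp '[[0,-0.05,0.09],[0,-0.05,0.09],[0,-0.04,0.09],[0,0,0]]' --twist '[[0,0,0],[0,0,0],[0,0,0],[0,0,0]]' --jaw '[190,190,190,190]'

```text
clock: 11.45
tcp_pos: [0.4419, 0.0592, 0.3478]
orientation: [2.327, 2.107, 0.011]
contact_force: [0.1, -0.3, 2.5]
grip_width: 0.0216
```

Run:
```python
from h import *
o,R=st()
print('grill frame tcp',(np.array([[np.cos(GY),np.sin(GY)],[-np.sin(GY),np.cos(GY)]])@(o['tcp_pos'][:2]-GC)).round(4))
f=r.grab_frame('wrist');crop('w9c',f,170,160,340,340,3)
```

```text
t 11.45 tcp [0.4419 0.0592 0.3478] x [0.099 0.995 0.004] z [ 0.007  0.003 -1.   ] F [ 0.07 -0.35  2.53] w 0.0216
grill frame tcp [-0.1196 -0.0114]
```

View pics/w9c.png

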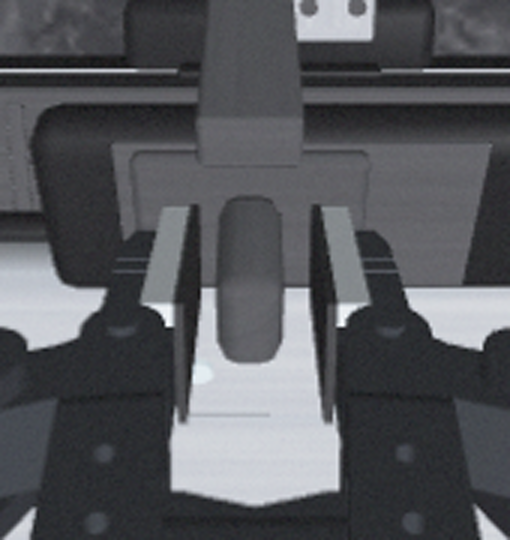

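apply_moves --dp '[[0,-0.03,0.1],[0,-0.03,0.1],[0,-0.03,0.1],[0,-0.02,0.1],[0,0,0]]' --twist '[[0,0,0],[0,0,0],[0,0,0],[0,0,0],[0,0,0]]' --jaw '[190,190,190,190,190]'

```text
clock: 12.0
tcp_pos: [0.4289, 0.0613, 0.3006]
orientation: [2.327, 2.105, 0.009]
contact_force: [0.6, -0.5, 6.0]
grip_width: 0.0217
```

```bash
cat >> h.py <<'E'
def gs():
    o,R=st();print('grill frame tcp',(np.array([[np.cos(GY),np.sin(GY)],[-np.sin(GY),np.cos(GY)]])@(o['tcp_pos'][:2]-GC)).round(4));return o,R
E
python3 -c "
from h import *
o,R=gs();print(o['joints'].round(3))"
```

```text
t 12.0 tcp [0.4289 0.0613 0.3006] x [0.1   0.995 0.002] z [ 0.007  0.001 -1.   ] F [ 0.63 -0.54  6.01] w 0.0217
grill frame tcp [-0.1327 -0.0106]
[ 0.362  0.31  -0.74   2.172  0.307  0.754  0.892]
```

Force 6 N at z = 0.3006. I'll take smaller steps now.

apply_moves --dp '[[0,-0.015,0.05],[0,-0.015,0.05],[0,-0.01,0.03],[0,0,0]]' --twist '[[0,0.001,0],[0,0,0],[0,0,0],[0,0,0]]' --jaw '[190,190,190,190]'

```text
clock: 12.4
tcp_pos: [0.4261, 0.062, 0.2877]
orientation: [2.327, 2.103, 0.014]
contact_force: [-2.6, 0.1, 6.1]
grip_width: 0.0221
```

```bash
python3 -c "
from h import *
o,R=gs();f=r.grab_frame('side');crop('si5',f,200,130,340,260,5)
f=r.grab_frame('wrist');crop('w10c',f,170,160,340,340,3)"
```

```text
t 12.4 tcp [0.4261 0.062  0.2877] x [0.101 0.995 0.003] z [ 0.01   0.002 -1.   ] F [-2.58  0.11  6.08] w 0.0221
grill frame tcp [-0.1356 -0.0102]
```

View pics/si5.png

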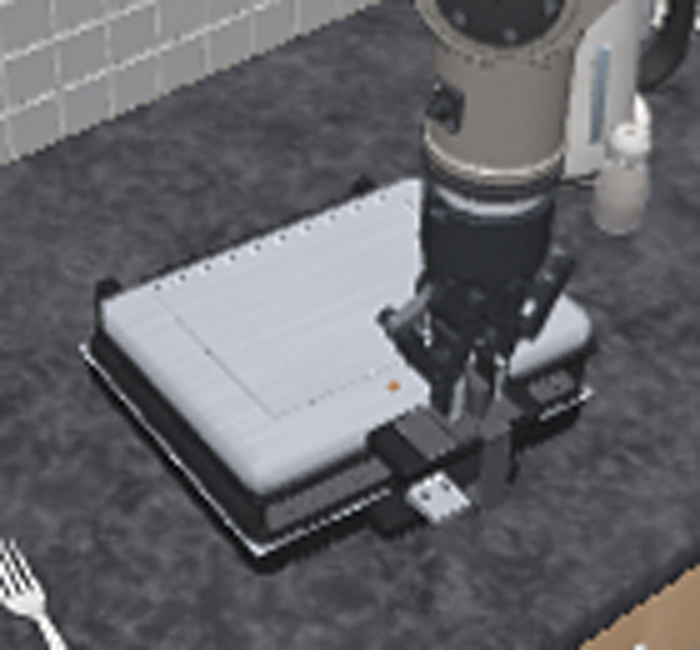

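View pics/w10c.png

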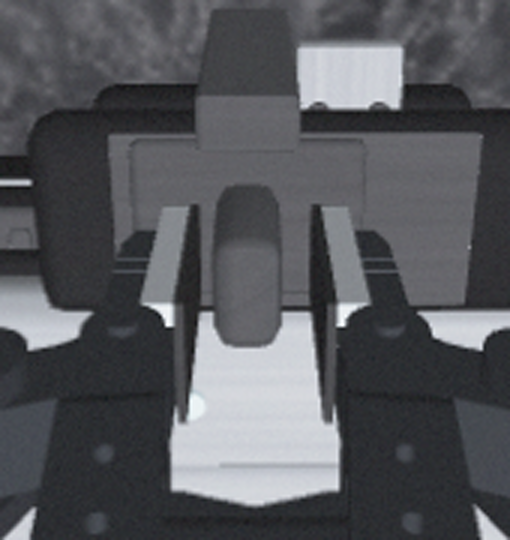

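The lid is nearly level and the fin still sits between the fingers. Now 2 mm steps.

apply_moves --dp '[[0,-0.01,0.02],[0,0,0.02]]' --twist '[[0,0,0],[0,0,0]]' --jaw '[190,190]'

```text
clock: 12.7
tcp_pos: [0.4255, 0.0623, 0.2848]
orientation: [2.326, 2.101, 0.013]
contact_force: [-6.2, 0.2, 10.0]
grip_width: 0.0216
```

apply_moves --dp '[[0,0,0.01]]' --twist '[[0,0,0]]' --jaw '[190]'

```text
clock: 12.8
tcp_pos: [0.4254, 0.0624, 0.2842]
orientation: [2.326, 2.101, 0.012]
contact_force: [-3.1, -0.0, 9.7]
grip_width: 0.0217
```

apply_moves --dp '[[0,0,0.01],[0,0,0.01]]' --twist '[[0,0,0],[0,0,0]]' --jaw '[190,190]'

```text
clock: 13.0
tcp_pos: [0.4254, 0.0626, 0.2832]
orientation: [2.326, 2.1, 0.01]
contact_force: [-2.7, -0.8, 8.1]
grip_width: 0.022
```

apply_moves --dp '[[0,0,0]]' --twist '[[0,0,0]]' --jaw '[190]'

```text
clock: 13.1
tcp_pos: [0.4255, 0.0627, 0.2838]
orientation: [2.326, 2.1, 0.009]
contact_force: [-1.7, -0.8, 7.2]
grip_width: 0.0216
```

apply_moves --dp '[[0,0,0.02],[0,0,0.02]]' --twist '[[0,0,0],[0,0,0]]' --jaw '[190,190]'

```text
clock: 13.3
tcp_pos: [0.4254, 0.063, 0.2805]
orientation: [2.326, 2.099, 0.006]
contact_force: [-6.0, -0.4, 18.3]
grip_width: 0.0217
```

apply_moves --dp '[[0,0,0.01]]' --twist '[[0,0,0]]' --jaw '[190]'

```text
clock: 13.4
tcp_pos: [0.4254, 0.0634, 0.2804]
orientation: [2.326, 2.099, 0.005]
contact_force: [-5.7, -0.8, 18.4]
grip_width: 0.022
```

apply_moves --dp '[[0,0,0.004]]' --twist '[[0,0,0]]' --jaw '[190]'

```text
clock: 13.5
tcp_pos: [0.4255, 0.0637, 0.281]
orientation: [2.326, 2.099, 0.004]
contact_force: [-3.4, -1.9, 10.2]
grip_width: 0.0217
```

```bash
python3 -c "
from h import *
o,R=gs();f=r.grab_frame('wrist');crop('w11c',f,170,160,340,340,3);gs()"
```

```text
t 13.5 tcp [0.4255 0.0637 0.281 ] x [ 0.102  0.995 -0.004] z [ 0.008 -0.005 -1.   ] F [-3.4  -1.89 10.24] w 0.0217
grill frame tcp [-0.1363 -0.0086]
t 13.55 tcp [0.4255 0.0636 0.281 ] x [ 0.102  0.995 -0.004] z [ 0.008 -0.005 -1.   ] F [-4.57 -1.24 10.9 ] w 0.0217
grill frame tcp [-0.1363 -0.0086]
```

View pics/w11c.png

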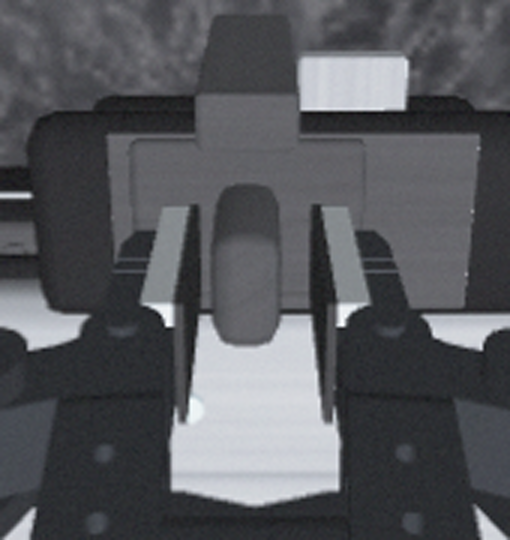

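apply_moves --dp '[[0,0,0.009],[0,0,0.008]]' --twist '[[0,0.001,0],[0,0.001,0]]' --jaw '[190,190]'

```text
clock: 13.75
tcp_pos: [0.4256, 0.064, 0.2808]
orientation: [2.327, 2.1, 0.006]
contact_force: [-4.3, -0.9, 12.7]
grip_width: 0.0217
```

apply_moves --dp '[[0,0,0.008]]' --twist '[[0,0,0]]' --jaw '[190]'

```text
clock: 13.85
tcp_pos: [0.4256, 0.0641, 0.2809]
orientation: [2.327, 2.099, 0.005]
contact_force: [-4.0, 0.2, 13.1]
grip_width: 0.0217
```

Holding about 13 N. I'll start sliding left with slightly more pressure.

apply_moves --dp '[[0.015,0,0.009],[0.02,0,0.009]]' --twist '[[0,0,0],[0,0,0]]' --jaw '[190,190]'

```text
clock: 14.05
tcp_pos: [0.426, 0.0679, 0.2806]
orientation: [2.327, 2.097, 0.001]
contact_force: [-3.8, -3.5, 14.0]
grip_width: 0.022
```

apply_moves --dp '[[0.02,0,0.009]]' --twist '[[0,0,0]]' --jaw '[190]'

```text
clock: 14.15
tcp_pos: [0.4263, 0.07, 0.2805]
orientation: [2.327, 2.095, -0.002]
contact_force: [-5.0, -3.4, 15.9]
grip_width: 0.0215
```

apply_moves --dp '[[0.02,0,0.009],[0.02,0,0.009]]' --twist '[[0,0.002,0],[0,0.002,0]]' --jaw '[190,190]'

```text
clock: 14.35
tcp_pos: [0.4268, 0.0745, 0.2804]
orientation: [2.33, 2.097, 0.003]
contact_force: [-5.8, -3.4, 15.4]
grip_width: 0.0216
```

apply_moves --dp '[[0.02,0,0.008]]' --twist '[[0,0.002,0]]' --jaw '[190]'

```text
clock: 14.45
tcp_pos: [0.4271, 0.0765, 0.2805]
orientation: [2.332, 2.097, 0.005]
contact_force: [-3.5, -5.3, 13.9]
grip_width: 0.0217
```

```bash
python3 -c "
from h import *
o,R=gs();f=r.grab_frame('wrist');crop('w12c',f,170,160,340,340,3);gs()"
```

```text
t 14.45 tcp [0.4271 0.0765 0.2805] x [ 0.105  0.994 -0.002] z [ 0.006 -0.002 -1.   ] F [-3.5  -5.3  13.91] w 0.0217
grill frame tcp [-0.136   0.0044]
t 14.5 tcp [0.4271 0.0767 0.2804] x [ 0.105  0.994 -0.001] z [ 0.006 -0.002 -1.   ] F [-5.02 -2.78 14.87] w 0.0217
grill frame tcp [-0.136   0.0046]
```

View pics/w12c.png

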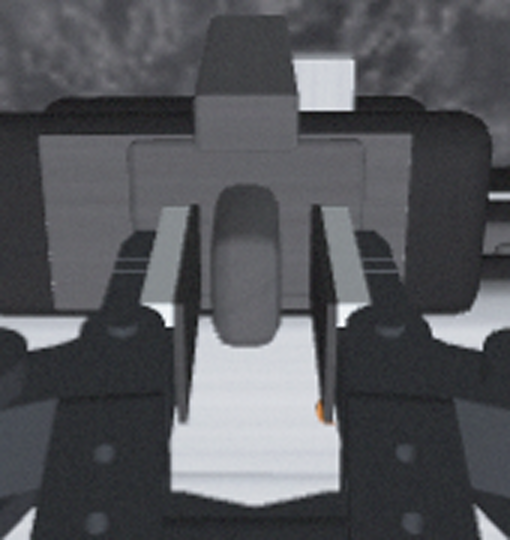

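The latch moves with the fingers and the hook is past the keeper's edge, about 12 mm along. I keep sliding.

apply_moves --dp '[[0.02,0,0.009],[0.02,0,0.009]]' --twist '[[0,0.001,-0.001],[0,0.001,-0.001]]' --jaw '[190,190]'

```text
clock: 14.7
tcp_pos: [0.4277, 0.0806, 0.2804]
orientation: [2.329, 2.101, 0.003]
contact_force: [-4.6, -9.0, 18.2]
grip_width: 0.0217
```

apply_moves --dp '[[0.02,0,0.009],[0.02,0,0.009]]' --twist '[[0,0.001,-0.001],[0,0.001,-0.001]]' --jaw '[190,190]'

```text
clock: 14.9
tcp_pos: [0.4282, 0.0819, 0.2803]
orientation: [2.326, 2.099, -0.007]
contact_force: [-6.4, -10.2, 20.6]
grip_width: 0.0216
```

```bash
python3 -c "
from h import *
o,R=gs();f=r.grab_frame('wrist');crop('w13c',f,170,160,340,340,3);gs()"
```

```text
t 14.9 tcp [0.4282 0.0819 0.2803] x [ 0.102  0.995 -0.009] z [ 0.002 -0.009 -1.   ] F [ -6.37 -10.22  20.62] w 0.0216
grill frame tcp [-0.1354  0.0098]
t 14.95 tcp [0.4282 0.0819 0.2804] x [ 0.102  0.995 -0.009] z [ 0.002 -0.009 -1.   ] F [-6.43 -9.61 20.5 ] w 0.022
grill frame tcp [-0.1354  0.0099]
```

View pics/w13c.png

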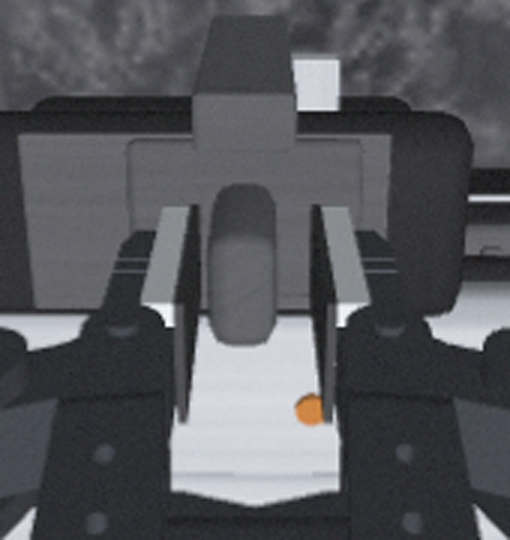

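The slide plate now sits 21.5 mm and 6.3 mm from the recess ends, against 21.6 and 6.5 expected when fully home. The side force rose at the end stop. I ease off and then rise straight up.

apply_moves --dp '[[-0.003,0,0.004],[0,0,-0.005],[0,0,-0.01],[0,0,-0.02],[0,0,-0.04]]' --twist '[[0,0.002,0],[0,0,0],[0,0,0],[0,0,0],[0,0,0]]' --jaw '[190,190,190,190,190]'

```text
clock: 15.45
tcp_pos: [0.4283, 0.081, 0.2905]
orientation: [2.329, 2.099, -0.005]
contact_force: [-0.4, -0.6, 0.5]
grip_width: 0.0218
```

```bash
python3 -c "
from h import *
o,R=gs();f=r.grab_frame('wrist');crop('w14c',f,170,160,340,340,3);gs()"
```

```text
t 15.45 tcp [0.4283 0.081  0.2905] x [ 0.103  0.995 -0.006] z [ 0.002 -0.006 -1.   ] F [-0.37 -0.65  0.52] w 0.0218
grill frame tcp [-0.1352  0.0089]
t 15.5 tcp [0.4286 0.0812 0.2913] x [ 0.103  0.995 -0.006] z [ 0.003 -0.006 -1.   ] F [ 0.29 -0.48 -0.07] w 0.0219
grill frame tcp [-0.1349  0.0092]
```

View pics/w14c.png

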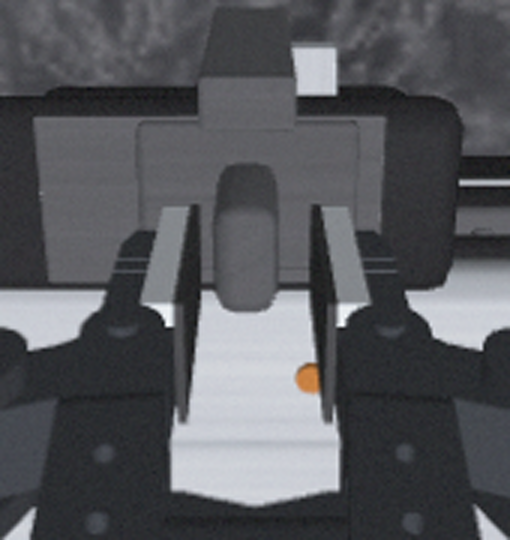

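Tool force is back to zero, the lid has stayed down and the latch is still home. I rise clear and check.

apply_moves --dp '[[0,0,-0.15],[0,0,-0.3],[0,0,-0.4],[0,0.2,-0.3],[0,0.3,-0.2],[0,0.2,0],[0,0,0]]' --twist '[[0,0,0],[0,0,0],[0,0,0],[0,0,0],[0,0,0],[0,0,0],[0,0,0]]' --jaw '[190,190,190,190,190,190,190]'

```text
clock: 16.2
tcp_pos: [0.5131, 0.0741, 0.4614]
orientation: [2.326, 2.102, -0.003]
contact_force: [-0.5, 0.1, 0.1]
grip_width: 0.022
```

Run:
```python
from h import *
o,R=gs();f=r.grab_frame('wrist');crop('w15c',f,130,60,390,255,3)
T=np.eye(4);T[:3,:3]=R.as_matrix();T[:3,3]=o['tcp_pos'];W=cloud(f,T@f['hand_eye'])
gx=(W[...,:2]-GC)@[np.cos(GY),np.sin(GY)];gy=(W[...,:2]-GC)@[-np.sin(GY),np.cos(GY)];z=W[...,2]
for a in(-.08,-.05,-.02,.01,.04):
    m=(abs(gx-a)<.01)&(abs(abs(gy)-.07)<.03)&(z<.15);print(a,np.median(z[m]).round(4),m.sum())
m=(z>.126)&(z<.14)&(gx<-.11)&(gx>-.17);print('fin',m.sum(),gx[m].mean(),gy[m].mean(),np.percentile(z[m],90) if m.any() else 0)
f=r.grab_frame('side');crop('si6',f,140,130,350,270,3.8)
```

```text
t 16.2 tcp [0.5131 0.0741 0.4614] x [ 0.101  0.995 -0.006] z [ 0.003 -0.006 -1.   ] F [-0.45  0.08  0.07] w 0.022
grill frame tcp [-0.0502  0.0105]
-0.08 0.1105 1691
-0.05 0.1117 1532
-0.02 0.1115 1416
0.01 0.1112 1288
0.04 0.1111 957
fin 226 -0.14051048045016548 0.007039230877062431 0.1327169716579933
```

View pics/w15c.png

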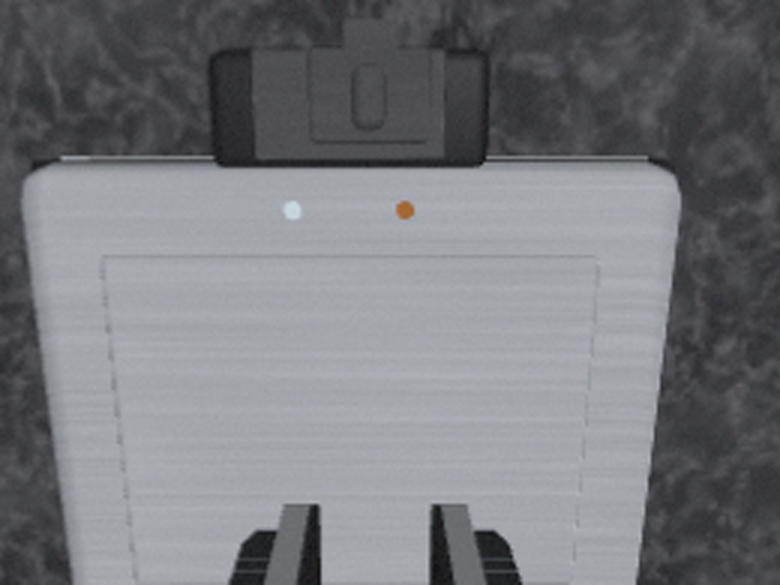

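View pics/si6.png

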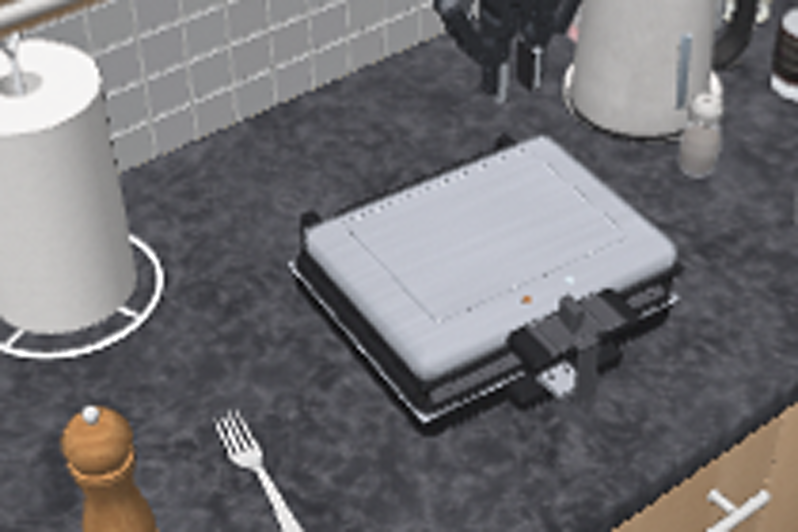

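The lid is flat, the latch is home, and the fork, mill and shaker are in place. Handing in.

```bash
python3 -c "
from bench import r
print(r.hand_in())"
```

```text
the job is handed in; nothing more can be done
None
```

The grill is shut and latched, and the fork lies on the worktop left of it. I handed the job in at about 16 s of the 70 s allowed; no verdict is reported.

**What I did**
- **Fork:** I gripped it by the end of the handle and drew it out to the left from under the lid. It lies clear of the grill and the mill.
- **Lid and latch:** I straddled the latch fin with the fingers and pressed the lid onto its bumpers along its arc. I held about 13–16 N while sliding the latch about 18 mm left to its end stop. Vertical force peaked at about 20.6 N at the stop, with about 10 N sideways.

**Last checks, with the arm clear**
- **Lid:** it stayed down by itself, with its top at z = 0.1105–0.1117 m over 12 cm of depth. That is level to within about 0.01 rad.
- **Latch:** the gaps beside its plate measured about 22.6 and 6.6 mm, against 21.6 and 6.5 mm expected fully home. The fin's position read about 1 mm short of the expected home position, within the camera's accuracy.
- **Other objects:** in the last side picture, the mill and salt shaker look untouched. The glass was only partly in that view, but the arm never worked near it.

No check failed.

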